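Weigh out a lot of eyelet punches on the spring scale

TASK

Weigh out a lot of eyelet punches: lay punches from the table on the pan of the spring scale one at a time, letting the pan settle with your hand off it after each, until the red pointer is level with the green band (anywhere within its height), and then stop. Set them down on the pan rather than dropping them, leave the punches you do not need where they lie, and do not disturb the tape roll, the cork block or the heel die.

Things in the scene. Friction and masses are not known exactly. Their poses are not given: they have to be found in the camera images.
- scale: grey spring scale, fixed to the table. Origin: on the table under the pan's centre; x points from the pan to the column (away from the robot), y to the left along the pan, z up. Base plate 210 x 190 x 22 mm; the column (32 x 90 mm, 242 mm high) stands behind the pan, its front face at x = +100 mm.
- pan (a joint): how far the pan has sunk, m: 0 empty, grows as it is loaded, stop at 0.082. The spring is linear and well damped (settles in about 1 s) and the pan stays level wherever it is loaded: one punch sinks it about 16 mm (14 to 18, as the punches differ a little). Two or three punches bring the pointer level with the band.
- pan_floor (a point): centre of the upper face of the steel pan's floor, x, y, z as the scale's; 118 mm above the table when empty. The pan is 150 (x) by 200 mm (y) with a rim 5 mm high above the floor. Behind it, at y = +34 mm, a 16 mm wide dark upright on the pan (x = 77 to 85 mm, 72 mm high above the floor) carries the pointer.
- pointer_tip (a point): free tip of the red pointer, a bar 6 mm high that lies across in front of the column and sinks with the pan; the tip is 66 mm above the pan floor, at y = -6 mm.
- band_centre (a point): centre of the green band, a plastic clip on the column's face, 36 mm wide (y) and 22 mm high between two black lines; its height differs from run to run, always below the empty pan's pointer. z up.
- punch_1: grey-black steel eyelet-setting punch, a bar lying flat, 112 mm long (its y axis), 18 mm wide and high, about 110 g. Origin: centre of its underside. The thick body (18 x 18 mm) runs from y = -29 to +56 mm, the thinner bright tip (12 x 12 mm) on to y = -56 mm; it balances at about y = +13 mm. Starts on the table with its length pointing roughly away from the robot, thick end nearer. It does not roll. All four are alike.
- punch_2: grey-black steel eyelet-setting punch, a bar lying flat, 112 mm long (its y axis), 18 mm wide and high, about 110 g. Origin: centre of its underside. The thick body (18 x 18 mm) runs from y = -29 to +56 mm, the thinner bright tip (12 x 12 mm) on to y = -56 mm; it balances at about y = +13 mm. Starts on the table with its length pointing roughly away from the robot, thick end nearer. It does not roll. All four are alike.
- punch_3: grey-black steel eyelet-setting punch, a bar lying flat, 112 mm long (its y axis), 18 mm wide and high, about 110 g. Origin: centre of its underside. The thick body (18 x 18 mm) runs from y = -29 to +56 mm, the thinner bright tip (12 x 12 mm) on to y = -56 mm; it balances at about y = +13 mm. Starts on the table with its length pointing roughly away from the robot, thick end nearer. It does not roll. All four are alike.
- punch_4: grey-black steel eyelet-setting punch, a bar lying flat, 112 mm long (its y axis), 18 mm wide and high, about 110 g. Origin: centre of its underside. The thick body (18 x 18 mm) runs from y = -29 to +56 mm, the thinner bright tip (12 x 12 mm) on to y = -56 mm; it balances at about y = +13 mm. Starts on the table with its length pointing roughly away from the robot, thick end nearer. It does not roll. All four are alike.
- tape_2: roll of black tape lying flat, 62 mm across, 19 mm high, origin at the centre of its underside; among the punches. Bystander.
- sand_block: cork sanding block 60 x 90 x 30 mm, origin at the centre of its underside. Bystander.
- die_heel: steel heel die, a D-shaped band 74 x 64 x 31 mm, origin at the centre of its underside. Bystander.
Things that resemble listed ones, but are neither listed nor needed, are in the scene too. Leave any blue look-alike of the punch_2 alone.

How it is judged:
On the way, in this order (a step that is already met when the one before it is completed fails the run):
1. one punch lies on the pan, hand off, the pan settled (value of joint pan between 0.011 and 0.022 m and velocity of joint pan between -0.01 and 0.01 m/s and contact force between the fingers and anything else below 0.5 N), for 0.2 s.
2. two punches lie on the pan, hand off, the pan settled (value of joint pan between 0.025 and 0.039 m and velocity of joint pan between -0.01 and 0.01 m/s and contact force between the fingers and anything else below 0.5 N), for 0.2 s.
At the end, for the whole second after the job is handed in: The red pointer's tip is no more than 13 mm above or below the green band's centre (at least part of the pointer is level with the 22 mm high band), the pan is at rest with the punches lying on it, and every other punch lies within 40 mm of where it started (z of pointer_tip in the frame of band_centre between -0.013 and 0.013 m and velocity of joint pan between -0.01 and 0.01 m/s and ((x of punch_1 in the frame of pan_floor between -0.075 and 0.075 m and y of punch_1 in the frame of pan_floor between -0.1 and 0.1 m and z of punch_1 in the frame of pan_floor between -0.005 and 0.05 m) or distance of punch_1 from where it was at the start of the episode below 0.04 m) and ((x of punch_2 in the frame of pan_floor between -0.075 and 0.075 m and y of punch_2 in the frame of pan_floor between -0.1 and 0.1 m and z of punch_2 in the frame of pan_floor between -0.005 and 0.05 m) or distance of punch_2 from where it was at the start of the episode below 0.04 m) and ((x of punch_3 in the frame of pan_floor between -0.075 and 0.075 m and y of punch_3 in the frame of pan_floor between -0.1 and 0.1 m and z of punch_3 in the frame of pan_floor between -0.005 and 0.05 m) or distance of punch_3 from where it was at the start of the episode below 0.04 m) and ((x of punch_4 in the frame of pan_floor between -0.075 and 0.075 m and y of punch_4 in the frame of pan_floor between -0.1 and 0.1 m and z of punch_4 in the frame of pan_floor between -0.005 and 0.05 m) or distance of punch_4 from where it was at the start of the episode below 0.04 m) and linear speed of each of punch_1, punch_2, punch_3, punch_4 below 0.02 m/s); the robot touches nothing.
It fails at once if the tape roll is moved more than 30 mm (distance of tape_2 from where it was at the start of the episode above 0.03 m).
It fails at once if the cork block is moved more than 30 mm (distance of sand_block from where it was at the start of the episode above 0.03 m).
It fails at once if the heel die is moved more than 30 mm (distance of die_heel from where it was at the start of the episode above 0.03 m).
It fails at once if a punch is dropped on the pan or the pan is slammed down (sinking faster than 0.35 m/s) (velocity of joint pan above 0.35 m/s).
It also fails if it takes over 72 s, if anything falls off the work surface, if the arm or the gripper's body presses on something with over 40 N, if the wrist force passes 120 N, or if a joint passes its speed limit or range.

ROBOT

A 6-joint arm with a two-finger parallel gripper is mounted at the origin on a cart in front of the work surface, level with it; the furniture and walls round the work are solid. World frame = base frame: x ahead of the robot, y to its left, z up, the work surface at z = 0. Lengths are in m, angles in rad, forces in N, time in s.
With the tool pointing down it reaches from about 0.4 to 0.825 m from the base axis. Payload 7 kg.
Tool frame: the origin (TCP) lies midway between the tips of the shut fingers; the grasp point (between the pads) lies 19 mm behind it; y points along the fingers, z is the direction in which the jaws open and shut, and the axes are right-handed (so a half turn about y gives the same grasp; the last joint's range is limited). The gripper opens to 88 mm and grips with 3 to 60 N. Pads are 19 mm wide; open, the fingers measure 130 mm over their backs; the gripper's body (78 mm by 193 mm) begins 47 mm behind the grasp point.
Start: joints at [1.419, 0.359, 0.012, 0, -1.224, -0.288], TCP at [0.287, 0.611, 0.203] pointing down, gripper open.
Joint ranges: [-3.07, 3.07], [-1.43, 2.12], [-1.02, 1.25], [-3.03, 1.67], [-3.05, -0], [-3.03, 3.03]. Speed limits (rad/s): [2.39, 2.39, 3.01, 3.14, 3.14, 3.14].

INTERFACE

Orientations are given as [roll, pitch, yaw] about the fixed x, y, z axes, in that order (R = Rz(yaw) Ry(pitch) Rx(roll)).
In Python, from station import arm gives the robot as it stands.
- The arm moves only by the tool move_arm, never from a script. Its argument "deltas" is a list of rows, each an object with "dp": the shift along the tool's x, y, z in mm, a list of three; "rotation": the turn, a rotation vector about the tool's x, y, z in degrees, a list of three. A call has 1 to 5 rows; each row shifts and turns the pose as measured when the row begins, along the tool's axes as they then stand; what a row does not reach is not made up. A row lasts 1/12 s, in which the tool goes at most 41.7 mm and 7.16 degrees, less where a joint would pass 70% of its speed; a pose out of reach is approached as far as the arm can. A call is refused whole if a number of a shift passes 41.7 or a number of a turn 7.16, either way. A call with a gripper value outside its range is refused whole. "jaw" is the closure in counts, from 0 (fully open) to 255 (shut), set as the call begins (left out, the last holds). The fingers move at their own pace and stop on an object; "squeeze" is the grip in N (left out, the last holds). Time passes only in rows, so rows that do not move let the fingers close. It gives the time, the measured TCP pose, the force and the opening at its end, in the units of the state.
- arm.get_state(): the state, without advancing time (a new reading comes with each control period).
- arm.grab_frame(name): name is "scene" or "top"; returns a dict with "pixels" (400x640x3 uint8, red, green, blue), "z_map" (400x640 float32, m along the optical axis (not along the pixel's ray), 0 where there is no reading), "fx", "fy", "cx", "cy" (pixels), "cam_to_world" (4x4, takes a point from camera to world coordinates). Camera axes: x right, y down, z forward; pixel columns grow to the right and rows downward; lengths in m; the calibration is good to about 2 mm. A picture is of the moment at which its call begins.
- arm.job_done(): hands the job in, once; it reports no verdict.
The state is a dict: "t": time; "q": joint angles; "qd": joint speeds; "joint_efforts": joint torques, N m; "eef_pos": TCP position; "ee_rot": TCP orientation; "force": force on the tool from outside, world axes, zero at the start; "moment": the same for the moment, N m; "width": finger opening in m.
Only numpy, scipy, OpenCV 4.12 (cv2) and the standard library are available. Lean on these libraries where they do the work, as an engineer would, in place of code of your own. Each camera call takes 0.05 s, during which the arm holds its last target.

## Working session

There is one attempt and no reset: what is moved stays moved. The work goes in short steps, Python scripts to look and compute and a tool call to move; the robot and the scene stay as the last step left them, time stands still between calls to the robot, and variables do not carry over. Pictures are saved under pics/ and viewed, and the job is handed in when it is done.

Besides the shell and the picture viewer there is one more tool, called in YAML: its name, and indented under it one key for each argument. move_arm: Moves the arm, as the interface text tells. Its arguments: {"type":"object","properties":{"deltas":{"type":"array","items":{"type":"object","properties":{"dp":{"type":"array","items":{"type":"number"}},"rotation":{"type":"array","items":{"type":"number"}}}}},"jaw":{"type":"number"},"squeeze":{"type":"number"}},"required":["deltas"]}

```bash
mkdir -p pics; ls
python3 - <<'E'
from station import arm
import cv2, numpy as np, pickle
s=arm.get_state(); print(s['t'],s['eef_pos'],s['ee_rot'],s['width'])
for n in("scene","top"):
    f=arm.grab_frame(n); pickle.dump(f,open(f'{n}0.pkl','wb'))
    cv2.imwrite(f'pics/{n}0.png',f['pixels'][:,:,::-1])
    print(n,f['fx'],f['cx'],f['cy'],np.round(f['cam_to_world'],3).tolist())
E
```

```text
pics
0.0 [0.28720982 0.61025832 0.20210066] [-1.56911445e+00  1.71629319e-04  2.70165098e+00] 0.08790057084118022
scene 450.7989662358623 317.4795768839164 194.21834572888798 [[0.634, -0.375, 0.677, -0.405], [-0.774, -0.296, 0.561, -0.893], [-0.01, -0.879, -0.477, 0.81], [0.0, 0.0, 0.0, 1.0]]
top 387.39580185768676 318.9015058635117 193.581061349899 [[0.01, -0.991, 0.135, 0.309], [-1.0, -0.009, 0.01, -0.109], [-0.008, -0.135, -0.991, 1.688], [0.0, 0.0, 0.0, 1.0]]
```

View pics/scene0.png

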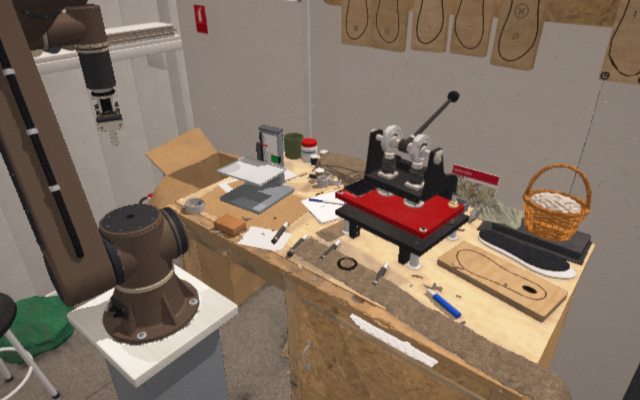

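View pics/top0.png

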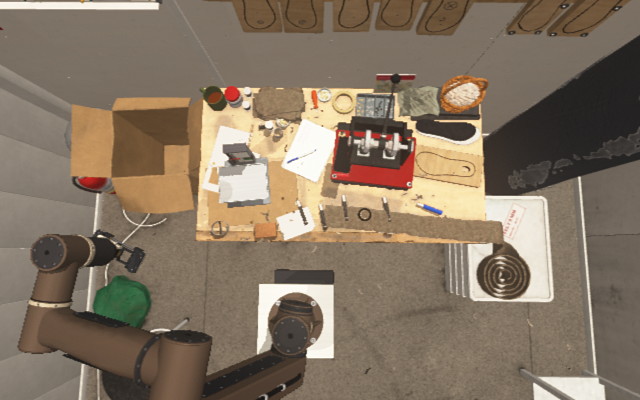

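Run:
```python
import cv2, pickle
f=pickle.load(open('top0.pkl','rb'));p=f['pixels'][:,:,::-1]
cv2.imwrite('pics/t_a.png',cv2.resize(p[130:245,195:355],None,fx=5,fy=5,interpolation=cv2.INTER_CUBIC))
cv2.imwrite('pics/t_b.png',cv2.resize(p[185:245,285:445],None,fx=5,fy=5,interpolation=cv2.INTER_CUBIC))
f=pickle.load(open('scene0.pkl','rb'));p=f['pixels'][:,:,::-1]
cv2.imwrite('pics/s_a.png',cv2.resize(p[110:220,170:330],None,fx=5,fy=5,interpolation=cv2.INTER_CUBIC))
cv2.imwrite('pics/s_b.png',cv2.resize(p[200:300,230:400],None,fx=4.7,fy=4.7,interpolation=cv2.INTER_CUBIC))
```

```text
(no output)
```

View pics/t_a.png

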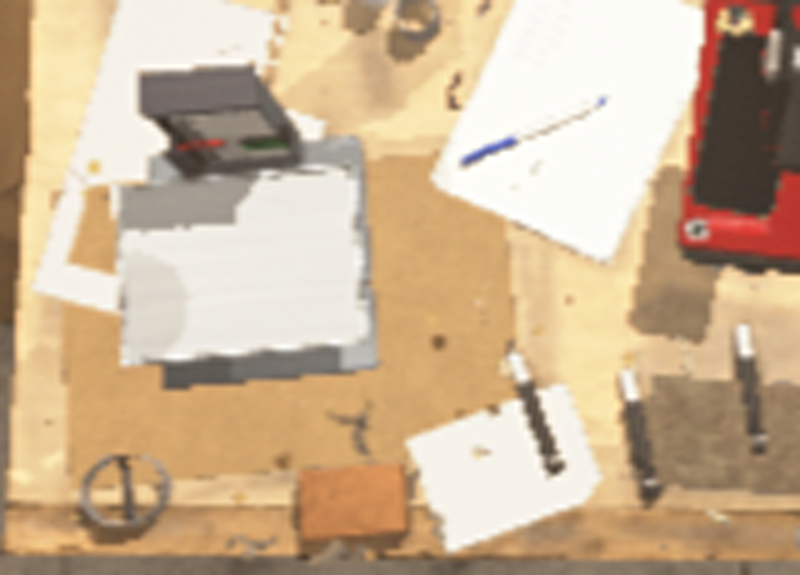

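View pics/t_b.png

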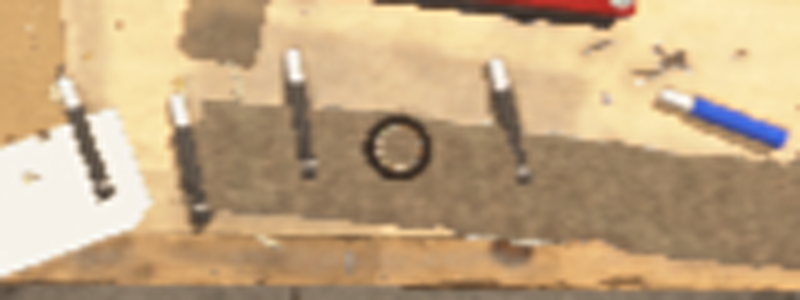

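View pics/s_a.png

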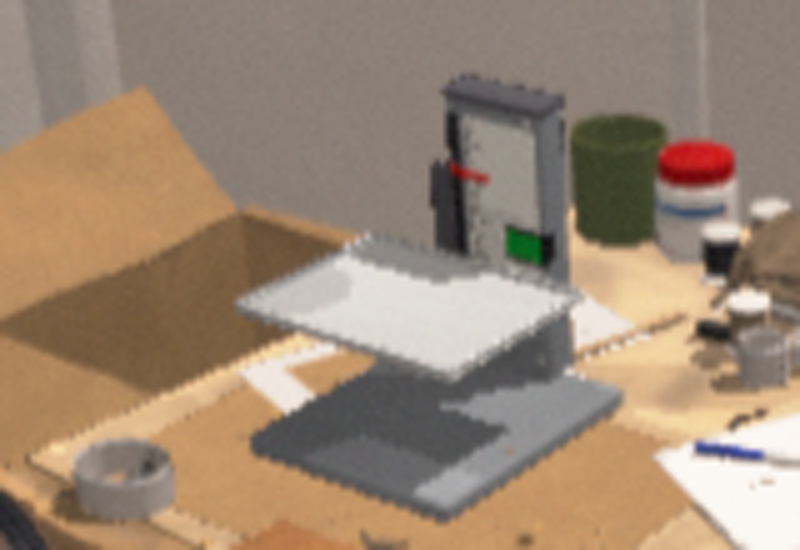

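View pics/s_b.png

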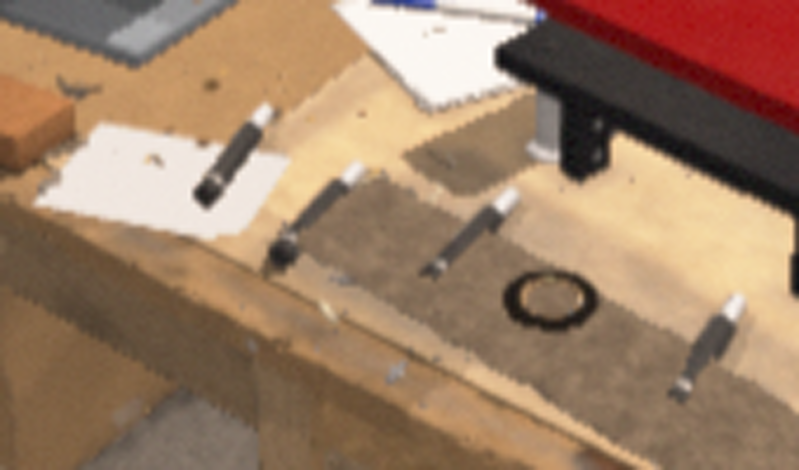

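```bash
cat > h.py <<'E'
import numpy as np, cv2, pickle
def cloud(f):
    h,w=f['z_map'].shape; v,u=np.mgrid[:h,:w]; z=f['z_map']
    P=np.stack([(u-f['cx'])/f['fx']*z,(v-f['cy'])/f['fy']*z,z],-1)
    W=P@f['cam_to_world'][:3,:3].T+f['cam_to_world'][:3,3]; W[z==0]=np.nan; return W
def ray(f,u,v,zp):
    d=f['cam_to_world'][:3,:3]@np.array([(u-f['cx'])/f['fx'],(v-f['cy'])/f['fy'],1]); o=f['cam_to_world'][:3,3]
    return o+d*(zp-o[2])/d[2]
E
python3 - <<'E'
from h import *
for n in('scene','top'):
    f=pickle.load(open(n+'0.pkl','rb')); W=cloud(f)
    reg=(W[...,0]>.3)&(W[...,0]<.75)&(W[...,1]>-.55)&(W[...,1]<.5)
    flat=reg&(abs(W[...,2])<.03); print(n,'table z med',np.nanmedian(W[...,2][flat]))
    m=(reg&(W[...,2]>.007)&(W[...,2]<.04)).astype(np.uint8)
    k,l,st,c=cv2.connectedComponentsWithStats(m)
    for i in range(1,k):
        if st[i,4]<15: continue
        P=W[l==i]; r=cv2.minAreaRect((P[:,:2]*1000).astype(np.float32))
        print(st[i].tolist(),np.round(r[0],0),np.round(r[1],0),round(r[2],1),'zmax',P[:,2].max().round(3))
E
```

```text
scene table z med 0.0011183105208842914
[220, 180, 75, 35, 1482] [611. 221.] [271. 195.] 6.2 zmax 0.04
[308, 196, 37, 10, 108] [718.  -5.] [ 61. 137.] 25.3 zmax 0.021
[184, 198, 21, 15, 234] [385. 332.] [81. 65.] 72.7 zmax 0.033
[302, 200, 12, 9, 25] [651.  33.] [64. 22.] 66.5 zmax 0.011
[214, 214, 32, 22, 457] [393. 134.] [98. 97.] 7.4 zmax 0.037
[271, 222, 17, 22, 119] [455. -21.] [118.  19.] 21.8 zmax 0.022
[342, 223, 20, 15, 147] [ 599. -198.] [44. 54.] 0.4 zmax 0.04
[287, 234, 132, 89, 3428] [ 450. -316.] [448. 162.] 86.2 zmax 0.023
[437, 242, 39, 32, 613] [ 680. -517.] [ 67. 138.] 89.8 zmax 0.027
[398, 252, 23, 16, 204] [ 571. -424.] [59. 36.] 78.2 zmax 0.04
[426, 289, 11, 10, 45] [ 491. -537.] [34. 11.] 63.2 zmax 0.018
top table z med 0.002470274781801729
[281, 146, 50, 36, 477] [688. -32.] [181. 154.] 66.6 zmax 0.023
[413, 146, 12, 34, 307] [ 678. -526.] [ 47. 142.] 89.2 zmax 0.034
[227, 157, 45, 52, 405] [584. 223.] [216. 195.] 7.8 zmax 0.038
[224, 160, 8, 6, 26] [663. 313.] [34. 22.] 46.1 zmax 0.034
[317, 195, 108, 41, 2212] [ 450. -317.] [468. 157.] 86.6 zmax 0.034
[296, 200, 12, 26, 98] [454. -15.] [113.  21.] 21.8 zmax 0.027
[417, 203, 8, 6, 26] [ 494. -536.] [37. 15.] 61.0 zmax 0.021
[210, 220, 19, 16, 87] [386. 335.] [65. 73.] 30.8 zmax 0.034
[254, 222, 24, 16, 304] [377. 134.] [61. 97.] 5.9 zmax 0.04
```

Run:
```python
from h import *
for n in('scene','top'):
    f=pickle.load(open(n+'0.pkl','rb')); W=cloud(f)
    reg=(W[...,0]>.36)&(W[...,0]<.58)&(W[...,1]>-.45)&(W[...,1]<.06)
    s=reg&(W[...,1]<-.2)&(W[...,0]<.45)&(W[...,0]>.42); print(n,'strip z',np.nanpercentile(W[...,2][s],[10,50,90]))
    for th in(.0125,):
      m=(reg&(W[...,2]>th)&(W[...,2]<.04)).astype(np.uint8)
      k,l,st,c=cv2.connectedComponentsWithStats(m)
      for i in range(1,k):
        if st[i,4]<15: continue
        P=W[l==i]; r=cv2.minAreaRect((P[:,:2]*1000).astype(np.float32))
        vx,vy,x0,y0=cv2.fitLine(P[:,:2].astype(np.float32),cv2.DIST_L2,0,.01,.01).ravel()
        print(th,st[i].tolist(),np.round(r[0],0),np.round(r[1],0),round(r[2],1),'line',np.degrees(np.arctan2(vy,vx)).round(1),'z',np.percentile(P[:,2],[20,80]).round(3))
```

```text
scene strip z [0.01358196 0.01606069 0.01900531]
0.0125 [271, 222, 17, 21, 93] [455. -22.] [118.  17.] 21.8 line 21.6 z [0.014 0.019]
0.0125 [287, 234, 110, 70, 2550] [ 452. -273.] [361. 157.] 87.1 line 84.5 z [0.014 0.017]
0.0125 [398, 253, 11, 10, 78] [ 565. -408.] [17. 29.] 33.9 line -57.4 z [0.017 0.034]
0.0125 [410, 255, 9, 11, 66] [ 568. -439.] [15. 24.] 19.0 line -70.0 z [0.019 0.034]
top strip z [0.01149033 0.0170048  0.02222876]
0.0125 [318, 195, 84, 39, 1585] [ 451. -269.] [362. 155.] 87.8 line 85.1 z [0.015 0.02 ]
0.0125 [296, 201, 12, 25, 81] [454. -17.] [110.  17.] 21.4 line 22.4 z [0.015 0.02 ]
```

Run:
```python
from h import *
t=pickle.load(open('top0.pkl','rb'));s=pickle.load(open('scene0.pkl','rb'))
T=[((66,82),(106,195)),((178,95),(201,218)),((292,52),(309,178)),((496,62),(524,180))]
S=[((266,108),(207,195)),((358,168),(282,248)),((513,192),(432,268)),((738,297),(681,390))]
for a,b in zip(T,S):
    for f,pp,sc,off in((t,a,5,(285,185)),(s,b,4.7,(230,200))):
        q=[ray(f,(p[0]+.5)/sc+off[0]-.5,(p[1]+.5)/sc+off[1]-.5,.015)[:2]*1000 for p in pp]
        d=q[0]-q[1]; print(np.round(q,0).tolist(),'len',np.hypot(*d).round(0),'ang',np.degrees(np.arctan2(d[1],d[0])).round(1),'mid',np.round((q[0]+q[1])/2,0))
# scale
W=cloud(s);P=s['pixels'].astype(int)
R,G,B=P[...,0],P[...,1],P[...,2]
reg=np.zeros(R.shape,bool);reg[130:175,255:290]=1
g=reg&(G>R+40)&(G>B+40); r=reg&(R>G+60)
for m in(g,r): print(m.sum(),np.round(np.nanmin(W[m],0),3),np.round(np.nanmedian(W[m],0),3),np.round(np.nanmax(W[m],0),3))
for n,f in(('s',s),('t',t)):
    W=cloud(f)
    m=(W[...,2]>.108)&(W[...,2]<.135)&(W[...,0]>.4)&(W[...,0]<.75)&(W[...,1]>0.05)&(W[...,1]<.5)
    k,l,st,c=cv2.connectedComponentsWithStats(m.astype(np.uint8)); i=1+np.argmax(st[1:,4])
    Q=W[l==i]; print(n,cv2.minAreaRect((Q[:,:2]*1000).astype(np.float32)),np.median(Q[:,2]))
    m=(W[...,2]>.23)&(W[...,2]<.26)&(W[...,0]>.4)&(W[...,0]<.85)&(W[...,1]>0.05)&(W[...,1]<.45)
    Q=W[m];print(n,'col',len(Q),np.median(Q,0))
```

```text
[[504.0, -2.0], [406.0, -38.0]] len 104.0 ang 20.3 mid [455. -20.]
[[506.0, -2.0], [402.0, -45.0]] len 112.0 ang 22.5 mid [454. -24.]
[[493.0, -99.0], [387.0, -120.0]] len 108.0 ang 11.1 mid [ 440. -109.]
[[488.0, -103.0], [389.0, -124.0]] len 102.0 ang 12.3 mid [ 439. -113.]
[[532.0, -198.0], [422.0, -213.0]] len 111.0 ang 7.7 mid [ 477. -205.]
[[530.0, -201.0], [432.0, -212.0]] len 99.0 ang 6.2 mid [ 481. -207.]
[[525.0, -375.0], [422.0, -398.0]] len 105.0 ang 12.6 mid [ 473. -387.]
[[526.0, -377.0], [430.0, -398.0]] len 98.0 ang 12.2 mid [ 478. -388.]
32 [0.655 0.181 0.122] [0.665 0.2   0.134] [0.671 0.217 0.145]
12 [0.645 0.224 0.181] [0.653 0.242 0.186] [0.666 0.263 0.188]
s ((592.9021606445312, 219.32705688476562), (209.18896484375, 209.56610107421875), 6.75801944732666) 0.11891491628051787
s col 153 [0.67483434 0.21978542 0.24106722]
t ((570.1949462890625, 222.55862426757812), (158.43399047851562, 200.80938720703125), 5.655099868774414) 0.11925906634336036
t col 231 [0.68029125 0.23267923 0.24258185]
```

```bash
cat > plan.py <<'E'
import sys, numpy as np, json
from scipy.spatial.transform import Rotation as Ro
from station import arm
# usage: x y z(mm) yaw(deg) maxrows [step mm]
x,y,z,yaw,n=map(float,sys.argv[1:6]); step=float(sys.argv[6]) if len(sys.argv)>6 else 40
s=arm.get_state(); p=np.array(s['eef_pos'])*1000; R=Ro.from_euler('xyz',s['ee_rot'])
print('t',round(s['t'],2),'p',p.round(1),'rpy',np.degrees(s['ee_rot']).round(1),'q',np.round(s['q'],2),'F',np.round(s['force'],1),'w',round(s['width']*1000,1))
G=Ro.from_euler('xyz',[-90,0,yaw],degrees=True); T=np.array([x,y,z])
for i in range(int(n)):
    d=T-p; L=np.linalg.norm(d); d=d*min(1,step/max(L,1e-9))
    dp=R.inv().apply(d).round(0 if L>8 else 1); rv=np.degrees((R.inv()*G).as_rotvec()); m=np.abs(rv).max()
    rv=(rv*min(1,7/max(m,1e-9))).round(0 if m>3 else 1)
    if not dp.any() and not rv.any(): break
    print(json.dumps({"dp":dp.tolist(),"rotation":rv.tolist()})+',')
    p=p+R.apply(dp); R=R*Ro.from_rotvec(rv,degrees=True)
E
python3 plan.py 443 -26 150 22 20
```

```text
t 0.1 p [287.2 610.3 202.2] rpy [-89.9   0.  154.8] q [ 1.42  0.36  0.01 -0.   -1.22 -0.29] F [ 0.4  0.8 -0.3] w 87.3
{"dp": [-25.0, 3.0, 31.0], "rotation": [-0.0, 7.0, -0.0]},
{"dp": [-29.0, 3.0, 28.0], "rotation": [-0.0, 7.0, -0.0]},
{"dp": [-32.0, 3.0, 24.0], "rotation": [-0.0, 7.0, -0.0]},
{"dp": [-35.0, 3.0, 20.0], "rotation": [-0.0, 7.0, -0.0]},
{"dp": [-37.0, 3.0, 16.0], "rotation": [-0.0, 7.0, -0.0]},
{"dp": [-38.0, 3.0, 11.0], "rotation": [-0.0, 7.0, -0.0]},
{"dp": [-39.0, 3.0, 6.0], "rotation": [0.0, 7.0, -0.0]},
{"dp": [-40.0, 3.0, 1.0], "rotation": [0.0, 7.0, -0.0]},
{"dp": [-40.0, 3.0, -3.0], "rotation": [0.0, 7.0, -0.0]},
{"dp": [-39.0, 4.0, -8.0], "rotation": [0.0, 7.0, -0.0]},
{"dp": [-38.0, 3.0, -13.0], "rotation": [0.0, 7.0, -0.0]},
{"dp": [-36.0, 4.0, -17.0], "rotation": [0.0, 7.0, -0.0]},
{"dp": [-33.0, 3.0, -22.0], "rotation": [0.0, 7.0, -0.0]},
{"dp": [-31.0, 4.0, -26.0], "rotation": [0.0, 7.0, -0.0]},
{"dp": [-27.0, 3.0, -29.0], "rotation": [0.0, 7.0, -0.0]},
{"dp": [-23.0, 4.0, -32.0], "rotation": [0.0, 7.0, -0.0]},
{"dp": [-8.0, 1.0, -14.0], "rotation": [0.0, 7.0, -0.0]},
{"dp": [0.0, 0.0, -0.1], "rotation": [0.0, 7.0, -0.0]},
{"dp": [0.0, 0.0, -0.0], "rotation": [0.0, 7.0, -0.0]},
{"dp": [0.0, 0.0, -0.0], "rotation": [0.1, -0.2, -0.1]},
```

move_arm:
  deltas:
    - {"dp": [-25, 3, 31], "rotation": [0, 7, 0]}
    - {"dp": [-29, 3, 28], "rotation": [0, 7, 0]}
    - {"dp": [-32, 3, 24], "rotation": [0, 7, 0]}
    - {"dp": [-35, 3, 20], "rotation": [0, 7, 0]}
    - {"dp": [-37, 3, 16], "rotation": [0, 7, 0]}

```text
t: 0.52
eef_pos: [0.333, 0.4142, 0.1817]
ee_rot: [-1.566, 0.005, 2.081]
force: [1.0, 0.1, 0.1]
width: 0.0874
```

```bash
python3 plan.py 443 -26 150 22 20
```

```text
t 0.52 p [333.  414.2 181.7] rpy [-89.7   0.3 119.2] q [ 1.26  0.14 -0.33  0.   -1.11 -0.75] F [1.  0.1 0.1] w 87.4
{"dp": [-38.0, 3.0, 10.0], "rotation": [0.0, 7.0, -0.0]},
{"dp": [-39.0, 3.0, 6.0], "rotation": [0.0, 7.0, -0.0]},
{"dp": [-40.0, 3.0, 1.0], "rotation": [0.0, 7.0, -0.0]},
{"dp": [-40.0, 3.0, -4.0], "rotation": [0.0, 7.0, -0.0]},
{"dp": [-39.0, 3.0, -9.0], "rotation": [0.0, 7.0, -0.0]},
{"dp": [-38.0, 3.0, -14.0], "rotation": [0.0, 7.0, -0.0]},
{"dp": [-36.0, 3.0, -18.0], "rotation": [0.0, 7.0, -0.0]},
{"dp": [-33.0, 3.0, -22.0], "rotation": [0.0, 7.0, -0.0]},
{"dp": [-30.0, 3.0, -26.0], "rotation": [0.0, 7.0, -0.0]},
{"dp": [-27.0, 3.0, -30.0], "rotation": [0.0, 7.0, -0.0]},
{"dp": [-23.0, 3.0, -33.0], "rotation": [0.0, 7.0, -0.0]},
{"dp": [-7.0, 2.0, -12.0], "rotation": [0.0, 7.0, -0.0]},
{"dp": [0.2, -0.4, -0.0], "rotation": [0.0, 7.0, -0.0]},
{"dp": [0.0, -0.0, 0.0], "rotation": [0.0, 6.0, -0.0]},
{"dp": [0.0, -0.0, 0.0], "rotation": [0.3, 0.2, -0.2]},
```

Tracks very well.

move_arm:
  deltas:
    - {"dp": [-38, 3, 10], "rotation": [0, 7, 0]}
    - {"dp": [-39, 3, 6], "rotation": [0, 7, 0]}
    - {"dp": [-40, 3, 1], "rotation": [0, 7, 0]}
    - {"dp": [-40, 3, -4], "rotation": [0, 7, 0]}
    - {"dp": [-39, 3, -9], "rotation": [0, 7, 0]}

```text
t: 0.93
eef_pos: [0.3785, 0.2117, 0.1663]
ee_rot: [-1.569, 0.009, 1.456]
force: [0.7, -0.1, 0.8]
width: 0.088
```

move_arm:
  deltas:
    - {"dp": [-38, 3, -14], "rotation": [0, 7, 0]}
    - {"dp": [-36, 3, -18], "rotation": [0, 7, 0]}
    - {"dp": [-33, 3, -22], "rotation": [0, 7, 0]}
    - {"dp": [-30, 3, -26], "rotation": [0, 7, 0]}
    - {"dp": [-27, 3, -30], "rotation": [0, 7, 0]}

```text
t: 1.35
eef_pos: [0.4216, 0.0086, 0.1528]
ee_rot: [-1.574, 0.005, 0.831]
force: [1.6, 0.7, 0.2]
width: 0.0878
```

```bash
python3 plan.py 443 -26 100 21.8 10
```

```text
t 1.35 p [421.6   8.6 152.8] rpy [-90.2   0.3  47.6] q [ 0.5  -0.03 -0.59  0.01 -1.01 -1.24] F [1.6 0.7 0.2] w 87.8
{"dp": [-6.0, 32.0, -23.0], "rotation": [0.0, 7.0, -0.0]},
{"dp": [-3.0, 21.0, -16.0], "rotation": [0.0, 7.0, -0.0]},
{"dp": [0.2, 0.0, -0.4], "rotation": [0.0, 7.0, -0.0]},
{"dp": [0.0, 0.0, 0.0], "rotation": [0.0, 5.0, -0.0]},
{"dp": [0.0, 0.0, 0.0], "rotation": [0.3, -0.2, -0.2]},
```

move_arm:
  deltas:
    - {"dp": [-6, 32, -23], "rotation": [0, 7, 0]}
    - {"dp": [-3, 21, -16], "rotation": [0, 7, 0]}
    - {"dp": [0, 0, 0], "rotation": [0, 7, 0]}
    - {"dp": [0, 0, 0], "rotation": [0, 5, 0]}
    - {"dp": [0, 0, 0], "rotation": [0, 0, 0]}
  jaw: 100

```text
t: 1.77
eef_pos: [0.4422, -0.0359, 0.097]
ee_rot: [-1.576, 0.004, 0.35]
force: [-0.2, 0.6, 0.4]
width: 0.0599
```

```bash
python3 plan.py 443 -26 50 21.8 5
python3 - <<'E'
from station import arm
import cv2
p=arm.grab_frame('scene')['pixels'][:,:,::-1]
cv2.imwrite('pics/g1.png',cv2.resize(p[130:300,200:380],None,fx=4,fy=3.5,interpolation=cv2.INTER_CUBIC)[:600])
E
```

```text
t 1.77 p [442.2 -35.9  97. ] rpy [-90.3   0.2  20. ] q [ 0.37  0.08 -0.63  0.01 -0.87 -1.6 ] F [-0.2  0.6  0.4] w 59.9
{"dp": [4.0, 39.0, 8.0], "rotation": [0.3, -1.8, -0.2]},
{"dp": [0.0, 8.0, 1.0], "rotation": [0.0, 0.0, -0.0]},
{"dp": [0.3, -0.1, 0.3], "rotation": [0.0, 0.0, -0.0]},
```

View pics/g1.png

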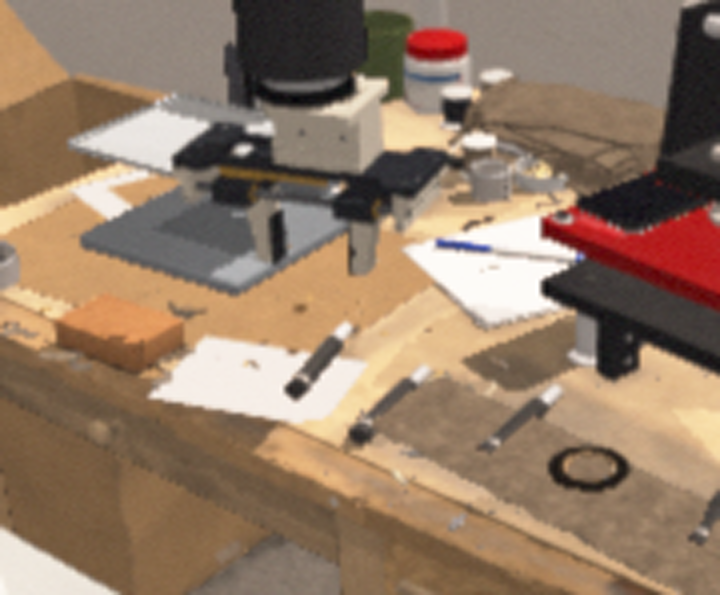

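move_arm:
  deltas:
    - {"dp": [4, 30, 8], "rotation": [0, -2, 0]}
    - {"dp": [0, 20, 1], "rotation": [0, 0, 0]}
    - {"dp": [0, 0, 0], "rotation": [0, 0, 0]}

```text
t: 2.07
eef_pos: [0.4451, -0.0248, 0.0479]
ee_rot: [-1.577, -0.002, 0.403]
force: [-1.1, 0.1, 0.5]
width: 0.0532
```

```bash
python3 plan.py 443 -25 4 21.8 5 20
```

```text
t 2.07 p [445.1 -24.8  47.9] rpy [-90.3  -0.1  23.1] q [ 0.39  0.15 -0.69  0.01 -0.73 -1.57] F [-1.1  0.1  0.5] w 53.2
{"dp": [-1.0, 20.0, 0.0], "rotation": [0.3, 1.3, 0.1]},
{"dp": [-1.0, 20.0, 1.0], "rotation": [0.0, 0.0, 0.0]},
{"dp": [-0.0, 3.9, -0.2], "rotation": [0.0, 0.0, 0.0]},
```

move_arm:
  deltas:
    - {"dp": [-1, 15, 0], "rotation": [0, 1, 0]}
    - {"dp": [-1, 15, 0], "rotation": [0, 0, 0]}
    - {"dp": [0, 10, 0], "rotation": [0, 0, 0]}
    - {"dp": [0, 4, 0], "rotation": [0, 0, 0]}
    - {"dp": [0, 0, 0], "rotation": [0, 0, 0]}

```text
t: 2.48
eef_pos: [0.4457, -0.0236, 0.0065]
ee_rot: [-1.578, -0.006, 0.403]
force: [0.1, -0.5, 0.0]
width: 0.0531
```

```bash
python3 plan.py 443 -25 4 21.8 5 20
```

```text
t 2.48 p [445.7 -23.6   6.5] rpy [-90.4  -0.3  23.1] q [ 0.4   0.22 -0.74  0.01 -0.61 -1.58] F [ 0.1 -0.5  0. ] w 53.1
{"dp": [-3.1, 2.5, -0.2], "rotation": [0.4, 1.3, 0.3]},
```

move_arm:
  deltas:
    - {"dp": [-2, 3, 0], "rotation": [0.4, 1.3, 0.3]}
    - {"dp": [0, 0, 0], "rotation": [0, 0, 0]}

```text
t: 2.65
eef_pos: [0.4447, -0.0237, 0.0049]
ee_rot: [-1.57, -0.002, 0.381]
force: [0.6, 0.3, 0.5]
width: 0.0533
```

move_arm:
  deltas:
    - {"dp": [0, 0, 0], "rotation": [0, 0, 0]}
    - {"dp": [0, 0, 0], "rotation": [0, 0, 0]}
    - {"dp": [0, 0, 0], "rotation": [0, 0, 0]}
    - {"dp": [0, 0, 0], "rotation": [0, 0, 0]}
    - {"dp": [0, 0, 0], "rotation": [0, 0, 0]}
  jaw: 255
  squeeze: 20

```text
t: 3.07
eef_pos: [0.4466, -0.0232, 0.0074]
ee_rot: [-1.57, -0.006, 0.382]
force: [-0.3, 0.2, 0.1]
width: 0.0256
```

```bash
python3 plan.py 443 -25 4 21.8 1 20
```

```text
t 3.07 p [446.6 -23.2   7.4] rpy [-90.   -0.3  21.9] q [ 0.39  0.22 -0.73 -0.   -0.62 -1.58] F [-0.3  0.2  0.1] w 25.6
{"dp": [-4.0, 3.3, -0.3], "rotation": [-0.0, 0.1, 0.3]},
```

move_arm:
  deltas:
    - {"dp": [-3, 4, 0], "rotation": [0, 0, 0]}
    - {"dp": [0, 0, 0], "rotation": [0, 0, 0]}
    - {"dp": [0, 0, 0], "rotation": [0, 0, 0]}

```text
t: 3.32
eef_pos: [0.4436, -0.0244, 0.0031]
ee_rot: [-1.57, -0.007, 0.382]
force: [0.2, 0.1, -0.8]
width: 0.0052
```

```bash
python3 plan.py 446 -25 60 21.8 5 20
```

```text
t 3.32 p [443.6 -24.4   3.1] rpy [-90.   -0.4  21.9] q [ 0.39  0.22 -0.74 -0.   -0.6  -1.58] F [ 0.2  0.1 -0.8] w 5.2
{"dp": [1.0, -20.0, -0.0], "rotation": [-0.0, 0.1, 0.4]},
{"dp": [1.0, -20.0, -1.0], "rotation": [-0.0, -0.0, -0.0]},
{"dp": [0.0, -17.0, -0.0], "rotation": [-0.0, -0.0, -0.0]},
{"dp": [0.1, 0.2, -0.4], "rotation": [-0.0, -0.0, -0.0]},
```

Run:
```python
from station import arm
import cv2
p=arm.grab_frame('scene')['pixels'][:,:,::-1]
cv2.imwrite('pics/g2.png',cv2.resize(p[170:270,220:340],None,fx=6,fy=6,interpolation=cv2.INTER_CUBIC)[:600])
p=arm.grab_frame('top')['pixels'][:,:,::-1]
cv2.imwrite('pics/g2t.png',cv2.resize(p[170:250,260:360],None,fx=6,fy=6,interpolation=cv2.INTER_CUBIC)[:600])
print(arm.get_state()['width'])
```

```text
0.0011994113999893876
```

View pics/g2.png

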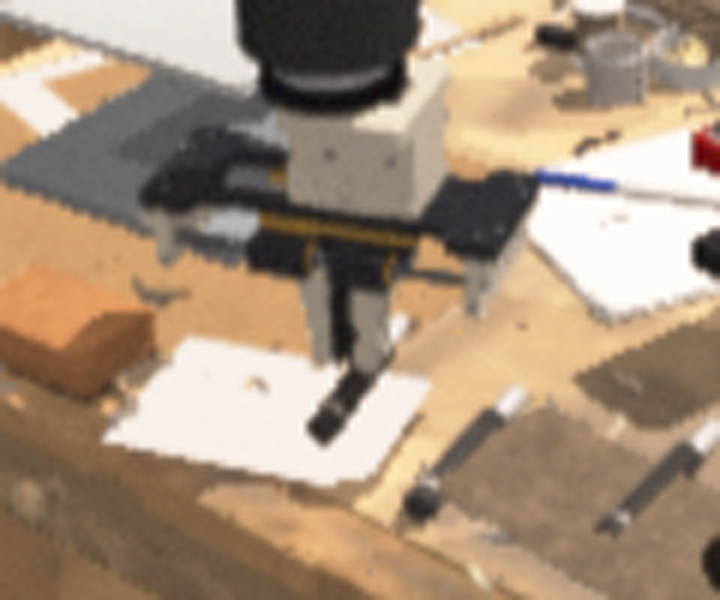

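View pics/g2t.png

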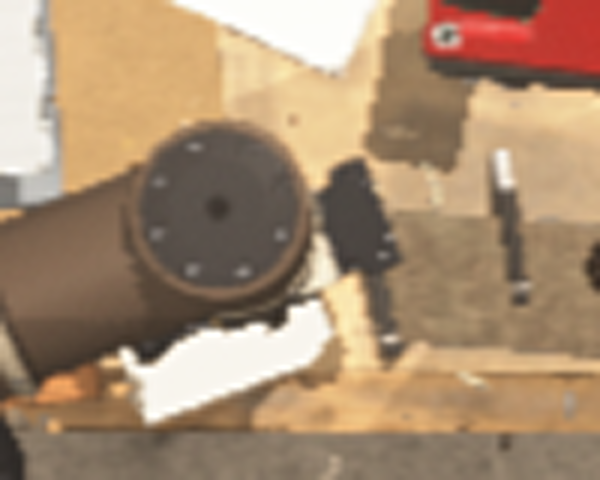

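Run:
```python
from station import arm
from h import *
f=arm.grab_frame('scene'); pickle.dump(f,open('s1.pkl','wb'))
s=arm.get_state(); print(s['eef_pos'],s['width'])
C=np.linalg.inv(f['cam_to_world'])
def pr(p):
    q=C@np.append(p,1); return np.round([q[0]/q[2]*f['fx']+f['cx'],q[1]/q[2]*f['fy']+f['cy']],1)
print('tcp px',pr(s['eef_pos']), 'zoomed',(pr(s['eef_pos'])-[220,170])*6)
p0=np.array(s['eef_pos']); 
for dz in(.02,.04): print(dz,pr(p0+[0,0,dz]))
p=f['pixels'][:,:,::-1]
cv2.imwrite('pics/g3.png',cv2.resize(p[205:255,260:320],None,fx=12,fy=12,interpolation=cv2.INTER_NEAREST))
W=cloud(f)
for v in range(220,244,2): print(v,[tuple((W[v,u]*1000).round().astype(int)) for u in range(272,292,3)])
```

```text
[ 0.4436538  -0.02441221  0.00320368] 0.0009599591121843051
tcp px [278.3 236.1] zoomed [349.8 396.6]
0.02 [278.  230.8]
0.04 [277.6 225.5]
220 [(np.int64(428), np.int64(-17), np.int64(69)), (np.int64(434), np.int64(-24), np.int64(69)), (np.int64(436), np.int64(-36), np.int64(72)), (np.int64(438), np.int64(-46), np.int64(75)), (np.int64(454), np.int64(-44), np.int64(66)), (np.int64(536), np.int64(23), np.int64(1)), (np.int64(545), np.int64(17), np.int64(-1))]
222 [(np.int64(426), np.int64(-18), np.int64(63)), (np.int64(432), np.int64(-26), np.int64(63)), (np.int64(436), np.int64(-35), np.int64(64)), (np.int64(441), np.int64(-43), np.int64(65)), (np.int64(461), np.int64(-37), np.int64(53)), (np.int64(528), np.int64(16), np.int64(-1)), (np.int64(532), np.int64(5), np.int64(1))]
224 [(np.int64(430), np.int64(-13), np.int64(51)), (np.int64(439), np.int64(-18), np.int64(49)), (np.int64(434), np.int64(-36), np.int64(58)), (np.int64(438), np.int64(-46), np.int64(60)), (np.int64(489), np.int64(-9), np.int64(20)), (np.int64(504), np.int64(-7), np.int64(12)), (np.int64(526), np.int64(1), np.in
[... 2214 characters left out ...]
int64(-1)), (np.int64(462), np.int64(-58), np.int64(0))]
240 [(np.int64(403), np.int64(-37), np.int64(15)), (np.int64(410), np.int64(-43), np.int64(14)), (np.int64(428), np.int64(-38), np.int64(2)), (np.int64(438), np.int64(-42), np.int64(-2)), (np.int64(443), np.int64(-50), np.int64(-1)), (np.int64(446), np.int64(-60), np.int64(1)), (np.int64(453), np.int64(-67), np.int64(1))]
242 [(np.int64(404), np.int64(-35), np.int64(6)), (np.int64(408), np.int64(-45), np.int64(8)), (np.int64(422), np.int64(-44), np.int64(0)), (np.int64(428), np.int64(-51), np.int64(0)), (np.int64(434), np.int64(-58), np.int64(0)), (np.int64(439), np.int64(-67), np.int64(1)), (np.int64(445), np.int64(-74), np.int64(0))]
```

View pics/g3.png

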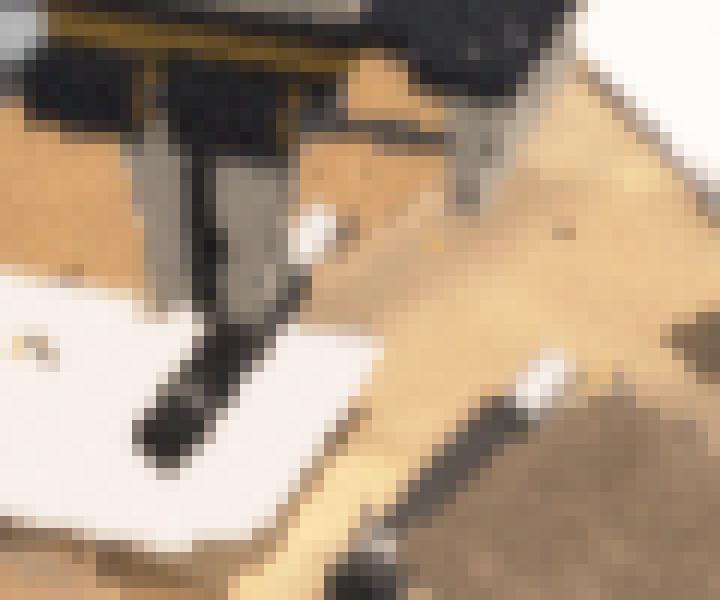

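move_arm:
  deltas:
    - {"dp": [0, 0, 0], "rotation": [0, 0, 0]}
    - {"dp": [0, 0, 0], "rotation": [0, 0, 0]}
    - {"dp": [0, 0, 0], "rotation": [0, 0, 0]}
    - {"dp": [0, 0, 0], "rotation": [0, 0, 0]}
    - {"dp": [0, 0, 0], "rotation": [0, 0, 0]}
  jaw: 110

```text
t: 3.88
eef_pos: [0.4439, -0.0243, 0.0032]
ee_rot: [-1.57, -0.007, 0.382]
force: [-0.2, 0.3, 0.2]
width: 0.0285
```

Run:
```python
from station import arm
from h import *
f=arm.grab_frame('scene'); pickle.dump(f,open('s2.pkl','wb'))
s=arm.get_state(); print(np.round(s['eef_pos'],4),s['width'],np.round(s['force'],1),np.degrees(s['ee_rot']))
W=cloud(f)
p=f['pixels'][:,:,::-1]
cv2.imwrite('pics/g4.png',cv2.resize(p[205:255,260:320],None,fx=12,fy=12,interpolation=cv2.INTER_NEAREST))
# express in tool frame
y=s['ee_rot'][2]; c=np.array(s['eef_pos']); D=W-c
X=D[...,0]*np.cos(y)+D[...,1]*np.sin(y); J=-D[...,0]*np.sin(y)+D[...,1]*np.cos(y); Z=W[...,2]
for name,m in(('R',(J<-.02)&(J>-.06)),('L',(J>.02)&(J<.06))):
    m&=(abs(X)<.016)&(Z>.006)&(Z<.1); print(name,m.sum(),'zmin',np.sort(Z[m])[:8].round(3),'J',J[m&(Z<.06)].min().round(3),J[m&(Z<.06)].max().round(3))
```

```text
[ 0.4439 -0.0243  0.0032] 0.03211430213984033 [-0.  -0.2  0. ] [-89.96529409  -0.37113915  21.90262661]
R 80 zmin [0.027 0.03  0.03  0.03  0.032 0.033 0.034 0.034] J -0.033 -0.02
L 47 zmin [0.008 0.025 0.032 0.035 0.035 0.036 0.037 0.037] J 0.02 0.054
```

View pics/g4.png

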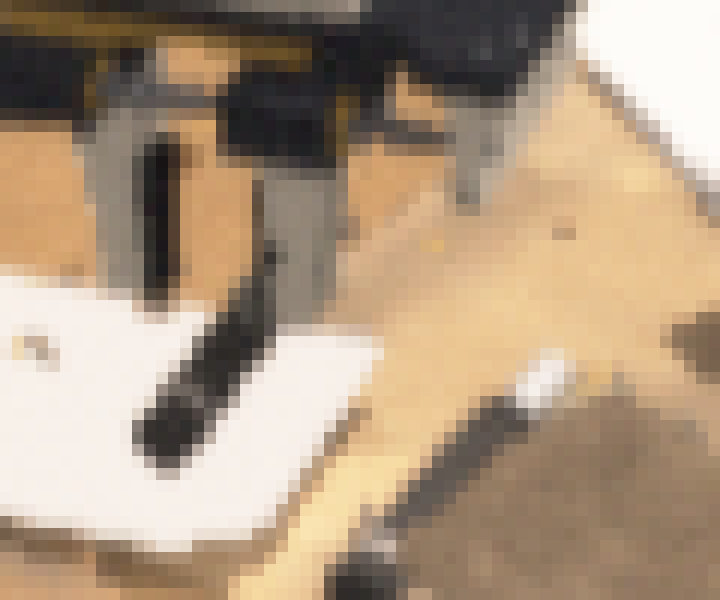

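move_arm:
  deltas:
    - {"dp": [0, 4, 0], "rotation": [0, 0, 0]}
    - {"dp": [0, 4, 0], "rotation": [0, 0, 0]}
    - {"dp": [0, 3, 0], "rotation": [0, 0, 0]}
    - {"dp": [0, 0, 0], "rotation": [0, 0, 0]}

```text
t: 4.27
eef_pos: [0.4441, -0.0242, -0.0088]
ee_rot: [-1.57, -0.007, 0.382]
force: [0.9, -0.9, 1.2]
width: 0.0497
```

```bash
cat > fing.py <<'E'
from station import arm
from h import *
import sys
f=arm.grab_frame('scene'); pickle.dump(f,open('s2.pkl','wb'))
s=arm.get_state(); print('t',round(s['t'],2),np.round(s['eef_pos'],4),s['width'],np.round(s['force'],1),np.degrees(s['ee_rot']).round(1))
W=cloud(f)
p=f['pixels'][:,:,::-1]
cv2.imwrite(sys.argv[1],cv2.resize(p[205:255,260:320],None,fx=12,fy=12,interpolation=cv2.INTER_NEAREST))
y=s['ee_rot'][2]; c=np.array(s['eef_pos']); D=W-c
X=D[...,0]*np.cos(y)+D[...,1]*np.sin(y); J=-D[...,0]*np.sin(y)+D[...,1]*np.cos(y); Z=W[...,2]
for name,m in(('R',(J<-.015)&(J>-.06)),('L',(J>.015)&(J<.06))):
    m&=(abs(X)<.016)&(Z>.006)&(Z<.1); print(name,m.sum(),'zmin',np.sort(Z[m])[:8].round(3),'J',J[m&(Z<.06)].min().round(3),J[m&(Z<.06)].max().round(3))
E
python3 fing.py pics/g5.png
```

```text
t 4.32 [ 0.4441 -0.0242 -0.0086] 0.04972028352253337 [ 0.2 -0.2 -0. ] [-90.   -0.4  21.9]
R 91 zmin [0.016 0.017 0.018 0.019 0.019 0.021 0.023 0.023] J -0.047 -0.024
L 124 zmin [0.014 0.016 0.016 0.017 0.017 0.02  0.021 0.022] J 0.022 0.042
```

move_arm:
  deltas:
    - {"dp": [0, 5, 0], "rotation": [0, 0, 0]}
    - {"dp": [0, 4, 0], "rotation": [0, 0, 0]}
    - {"dp": [0, 1, 0], "rotation": [0, 0, 0]}
    - {"dp": [0, 0, 0], "rotation": [0, 0, 0]}

```text
t: 4.65
eef_pos: [0.4441, -0.0242, -0.0199]
ee_rot: [-1.57, -0.007, 0.382]
force: [0.4, 0.3, 1.0]
width: 0.0501
```

```bash
python3 fing.py pics/g6.png
```

```text
t 4.7 [ 0.4441 -0.0242 -0.0198] 0.04985774358159635 [-1.1  0.2 -1. ] [-90.   -0.4  21.9]
R 93 zmin [0.007 0.008 0.01  0.011 0.011 0.012 0.012 0.013] J -0.047 -0.026
L 123 zmin [0.007 0.007 0.007 0.008 0.009 0.009 0.01  0.01 ] J 0.022 0.045
```

View pics/g6.png

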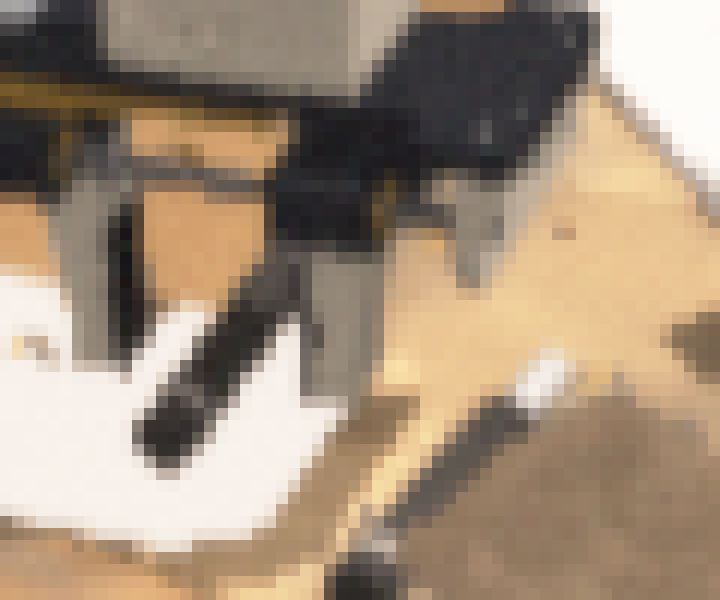

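move_arm:
  deltas:
    - {"dp": [0, 0, 0], "rotation": [0, 0, 0]}
    - {"dp": [0, 0, 0], "rotation": [0, 0, 0]}
    - {"dp": [0, 0, 0], "rotation": [0, 0, 0]}
    - {"dp": [0, 0, 0], "rotation": [0, 0, 0]}
    - {"dp": [0, 0, 0], "rotation": [0, 0, 0]}
  jaw: 255
  squeeze: 20

```text
t: 5.12
eef_pos: [0.4444, -0.0241, -0.0195]
ee_rot: [-1.57, -0.007, 0.382]
force: [-0.2, -0.1, -0.2]
width: 0.0222
```

move_arm:
  deltas:
    - {"dp": [0, 0, 0], "rotation": [0, 0, 0]}
    - {"dp": [0, 0, 0], "rotation": [0, 0, 0]}
    - {"dp": [0, 0, 0], "rotation": [0, 0, 0]}

```text
t: 5.37
eef_pos: [0.4443, -0.0241, -0.0194]
ee_rot: [-1.57, -0.007, 0.382]
force: [-0.7, 0.2, -1.4]
width: 0.0186
```

```bash
python3 plan.py 444 -25 40 21.8 5 15
```

```text
t 5.37 p [444.3 -24.1 -19.4] rpy [-90.   -0.4  21.9] q [ 0.39  0.27 -0.76 -0.   -0.54 -1.58] F [-0.7  0.2 -1.4] w 18.6
{"dp": [-0.0, -15.0, -0.0], "rotation": [-0.0, 0.1, 0.4]},
{"dp": [-0.0, -15.0, -0.0], "rotation": [-0.0, -0.0, 0.0]},
{"dp": [-0.0, -15.0, -0.0], "rotation": [-0.0, -0.0, 0.0]},
{"dp": [-1.0, -14.0, -1.0], "rotation": [-0.0, -0.0, 0.0]},
{"dp": [0.5, -0.4, 0.3], "rotation": [-0.0, -0.0, 0.0]},
```

move_arm:
  deltas:
    - {"dp": [0, -10, 0], "rotation": [0, 0, 0]}
    - {"dp": [0, -20, 0], "rotation": [0, 0, 0]}
    - {"dp": [0, -25, 0], "rotation": [0, 0, 0]}
    - {"dp": [0, -25, 0], "rotation": [0, 0, 0]}
    - {"dp": [0, -20, 0], "rotation": [0, 0, 0]}

```text
t: 5.78
eef_pos: [0.4389, -0.0261, 0.0793]
ee_rot: [-1.569, 0.006, 0.381]
force: [0.7, -0.8, -2.6]
width: 0.018
```

```bash
python3 plan.py 548 278 150 6 15 36
```

```text
t 5.78 p [438.9 -26.1  79.3] rpy [-89.9   0.3  21.8] q [ 0.39  0.1  -0.65 -0.   -0.83 -1.58] F [ 0.7 -0.8 -2.6] w 18.0
{"dp": [23.0, -8.0, 26.0], "rotation": [-0.0, 7.0, -0.0]},
{"dp": [20.0, -8.0, 29.0], "rotation": [-0.0, 7.0, -0.0]},
{"dp": [16.0, -8.0, 31.0], "rotation": [0.0, 1.8, -0.3]},
{"dp": [15.0, -8.0, 32.0], "rotation": [0.0, 0.0, -0.0]},
{"dp": [15.0, -8.0, 32.0], "rotation": [0.0, 0.0, -0.0]},
{"dp": [15.0, -7.0, 32.0], "rotation": [0.0, 0.0, -0.0]},
{"dp": [16.0, -8.0, 32.0], "rotation": [0.0, 0.0, -0.0]},
{"dp": [16.0, -7.0, 32.0], "rotation": [0.0, 0.0, -0.0]},
{"dp": [15.0, -8.0, 32.0], "rotation": [0.0, 0.0, -0.0]},
{"dp": [2.9, -1.0, 4.4], "rotation": [0.0, 0.0, -0.0]},
```

move_arm:
  deltas:
    - {"dp": [12, -28, 14], "rotation": [0, 5, 0]}
    - {"dp": [14, -26, 20], "rotation": [0, 5, 0]}
    - {"dp": [14, -10, 25], "rotation": [0, 5, 0]}
    - {"dp": [14, 0, 28], "rotation": [0, 0, 0]}
    - {"dp": [14, 0, 28], "rotation": [0, 0, 0]}

```text
t: 6.2
eef_pos: [0.4829, 0.1012, 0.1521]
ee_rot: [-1.567, -0.0, 0.1]
force: [0.8, -0.9, -0.5]
width: 0.0183
```

```bash
python3 plan.py 548 278 150 6 15 32
```

```text
t 6.2 p [482.9 101.2 152.1] rpy [-89.8  -0.    5.7] q [ 0.6   0.1  -0.45 -0.   -1.02 -2.07] F [ 0.8 -0.9 -0.5] w 18.3
{"dp": [14.0, 0.0, 29.0], "rotation": [-0.2, -0.3, 0.0]},
{"dp": [14.0, 0.0, 29.0], "rotation": [-0.0, 0.0, 0.0]},
{"dp": [14.0, 1.0, 29.0], "rotation": [-0.0, 0.0, 0.0]},
{"dp": [14.0, 0.0, 29.0], "rotation": [-0.0, 0.0, 0.0]},
{"dp": [15.0, 1.0, 28.0], "rotation": [-0.0, 0.0, 0.0]},
{"dp": [12.0, 0.0, 25.0], "rotation": [-0.0, 0.0, 0.0]},
{"dp": [0.1, 0.2, 0.1], "rotation": [-0.0, 0.0, 0.0]},
```

move_arm:
  deltas:
    - {"dp": [14, 0, 29], "rotation": [0, 0, 0]}
    - {"dp": [14, 0, 29], "rotation": [0, 0, 0]}
    - {"dp": [14, 0, 29], "rotation": [0, 0, 0]}
    - {"dp": [14, 0, 29], "rotation": [0, 0, 0]}
    - {"dp": [13, 0, 25], "rotation": [0, 0, 0]}

```text
t: 6.62
eef_pos: [0.5384, 0.2562, 0.1538]
ee_rot: [-1.565, -0.002, 0.099]
force: [0.9, -0.2, -0.5]
width: 0.0183
```

```bash
python3 plan.py 548 278 130 6 15 10
```

```text
t 6.62 p [538.4 256.2 153.8] rpy [-89.7  -0.1   5.7] q [ 0.77  0.26 -0.24 -0.   -1.06 -2.24] F [ 0.9 -0.2 -0.5] w 18.3
{"dp": [3.0, 7.0, 6.0], "rotation": [-0.3, -0.3, 0.1]},
{"dp": [4.0, 7.0, 6.0], "rotation": [-0.0, -0.0, 0.0]},
{"dp": [3.0, 7.0, 6.0], "rotation": [-0.0, -0.0, 0.0]},
{"dp": [1.8, 2.9, 2.7], "rotation": [-0.0, -0.0, 0.0]},
```

move_arm:
  deltas:
    - {"dp": [6, 4, 10], "rotation": [0, 0, 0]}
    - {"dp": [1, 4, 3], "rotation": [0, 0, 0]}
    - {"dp": [0, 2, 0], "rotation": [0, 0, 0]}
    - {"dp": [0, 0, 0], "rotation": [0, 0, 0]}

```text
t: 6.95
eef_pos: [0.5445, 0.2747, 0.1404]
ee_rot: [-1.567, 0.001, 0.103]
force: [-0.5, -0.5, -1.4]
width: 0.0185
```

```bash
cat > look.py <<'E'
import sys
from station import arm
from h import *
n=sys.argv[1]
for c,(a,b,x0,x1,k) in (('scene',(115,215,205,305,6)),('top',(130,235,195,300,5))):
    f=arm.grab_frame(c); pickle.dump(f,open(f'{c}_{n}.pkl','wb'))
    cv2.imwrite(f'pics/{n}_{c}.png',cv2.resize(f['pixels'][a:b,x0:x1,::-1],None,fx=k,fy=k,interpolation=cv2.INTER_CUBIC))
E
python3 plan.py 548 278 103 6 15 10;python3 look.py p1
```

```text
t 6.95 p [544.5 274.7 140.4] rpy [-89.8   0.    5.9] q [ 0.78  0.3  -0.22 -0.   -1.05 -2.25] F [-0.5 -0.5 -1.4] w 18.5
{"dp": [1.0, 10.0, 1.0], "rotation": [-0.2, -0.1, -0.0]},
{"dp": [1.0, 10.0, 1.0], "rotation": [-0.0, -0.0, -0.0]},
{"dp": [1.0, 10.0, 1.0], "rotation": [-0.0, -0.0, -0.0]},
{"dp": [0.8, 7.4, -0.1], "rotation": [-0.0, -0.0, -0.0]},
```

View pics/p1_scene.png

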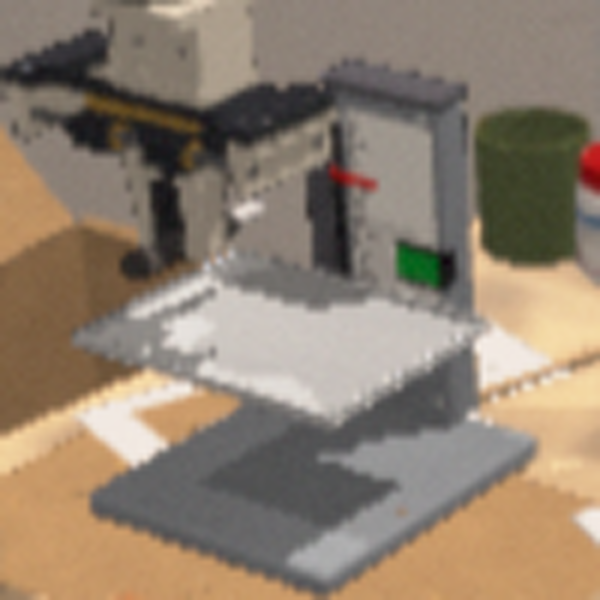

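View pics/p1_top.png

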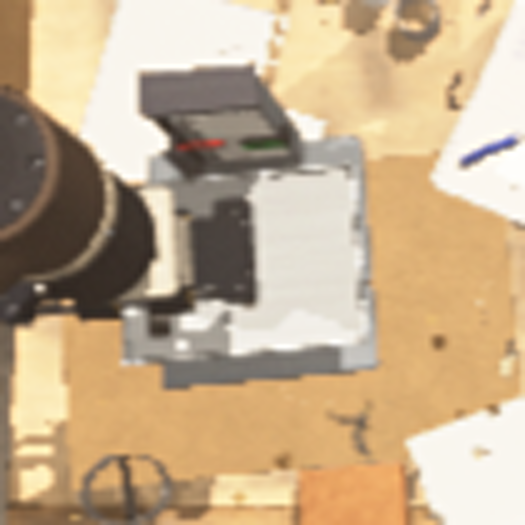

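Run:
```python
from h import *
f=pickle.load(open('scene_p1.pkl','rb'));W=cloud(f)
for (u,v) in((227,159),(228,158),(227,157),(245,150),(246,150),(244,150)): print(u,v,(W[v,u]*1000).round())
# pan floor & rims
m=(W[...,2]>.105)&(W[...,2]<.128)&(W[...,0]>.45)&(W[...,0]<.66)&(W[...,1]>0.1)&(W[...,1]<.36)
Q=W[m]*1000; r=cv2.minAreaRect(Q[:,:2].astype(np.float32)); print(r,np.median(Q[:,2]))
C=np.linalg.inv(f['cam_to_world'])
for o in((0,0,0),(-75,100,5),(-75,-100,5),(75,-100,5),(75,100,5)):
    th=np.radians(6);p=np.array([565+o[0]*np.cos(th)-o[1]*np.sin(th),222+o[0]*np.sin(th)+o[1]*np.cos(th),118+o[2]])/1000
    q=C@np.append(p,1);u,v=q[0]/q[2]*f['fx']+f['cx'],q[1]/q[2]*f['fy']+f['cy'];print(o,round((u-205)*6),round((v-115)*6))
```

```text
227 159 [504. 268. 172.]
228 158 [507. 265. 175.]
227 157 [508. 272. 177.]
245 150 [596. 276. 173.]
246 150 [597. 271. 174.]
244 150 [588. 272. 176.]
((575.46875, 220.08221435546875), (174.73712158203125, 211.2306365966797), 5.371288776397705) 118.83175623392495
(0, 0, 0) 271 333
(-75, 100, 5) 58 333
(-75, -100, 5) 319 415
(75, -100, 5) 481 318
(75, 100, 5) 228 246
```

move_arm:
  deltas:
    - {"dp": [2, 8, 2], "rotation": [0, 0, 0]}
    - {"dp": [2, 9, 1], "rotation": [0, 0, 0]}
    - {"dp": [0, 9, 0], "rotation": [0, 0, 0]}
    - {"dp": [0, 8, 0], "rotation": [0, 0, 0]}
    - {"dp": [0, 6, 0], "rotation": [0, 0, 0]}

```text
t: 7.47
eef_pos: [0.5491, 0.2757, 0.1004]
ee_rot: [-1.564, -0.003, 0.099]
force: [-0.5, -0.6, -1.0]
width: 0.0182
```

```bash
python3 plan.py 549 278 86 6 15 5
```

```text
t 7.47 p [549.1 275.7 100.4] rpy [-89.6  -0.2   5.7] q [ 0.78  0.34 -0.27 -0.   -0.96 -2.25] F [-0.5 -0.6 -1. ] w 18.2
{"dp": [0.0, 5.0, 1.0], "rotation": [-0.4, -0.3, 0.2]},
{"dp": [0.0, 5.0, 1.0], "rotation": [0.0, -0.0, -0.0]},
{"dp": [0.1, 4.4, 0.3], "rotation": [0.0, -0.0, -0.0]},
```

move_arm:
  deltas:
    - {"dp": [0, 4, 1], "rotation": [0, 0, 0]}
    - {"dp": [0, 4, 0], "rotation": [0, 0, 0]}
    - {"dp": [0, 4, 0], "rotation": [0, 0, 0]}
    - {"dp": [0, 1, 0], "rotation": [0, 0, 0]}
    - {"dp": [0, 0, 0], "rotation": [0, 0, 0]}

```text
t: 7.88
eef_pos: [0.5485, 0.276, 0.0839]
ee_rot: [-1.566, -0.001, 0.099]
force: [-0.1, -0.8, -0.1]
width: 0.0178
```

```bash
python3 plan.py 549 278 86 6 15 5; python3 look.py p2
```

```text
t 7.88 p [548.5 276.   83.9] rpy [-89.7  -0.1   5.7] q [ 0.78  0.36 -0.28 -0.   -0.93 -2.25] F [-0.1 -0.8 -0.1] w 17.8
{"dp": [0.7, -2.1, 2.0], "rotation": [-0.3, -0.3, 0.1]},
```

View pics/p2_scene.png

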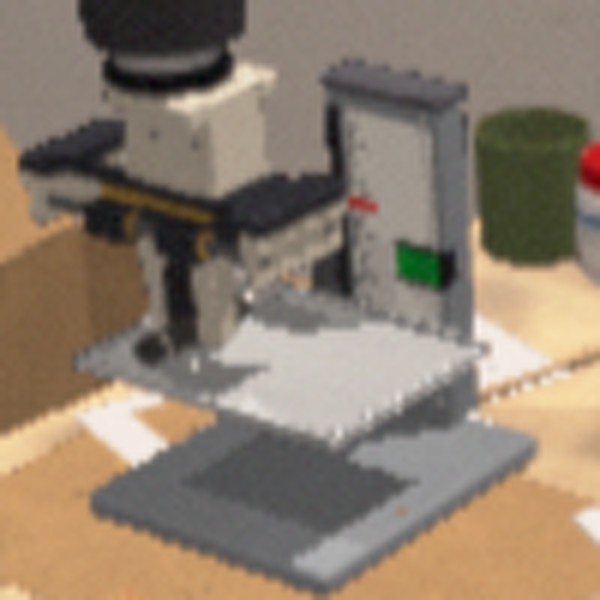

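move_arm:
  deltas:
    - {"dp": [0, 0, 0], "rotation": [0, 0, 0]}
    - {"dp": [0, 0, 0], "rotation": [0, 0, 0]}
    - {"dp": [0, 0, 0], "rotation": [0, 0, 0]}
    - {"dp": [0, 0, 0], "rotation": [0, 0, 0]}
  jaw: 165

```text
t: 8.32
eef_pos: [0.5492, 0.2766, 0.0856]
ee_rot: [-1.564, -0.004, 0.099]
force: [-0.1, 0.6, -0.1]
width: 0.0305
```

```bash
python3 plan.py 549 278 150 6 15 20
```

```text
t 8.32 p [549.2 276.6  85.6] rpy [-89.6  -0.2   5.7] q [ 0.78  0.36 -0.28 -0.   -0.93 -2.25] F [-0.1  0.6 -0.1] w 30.5
{"dp": [0.0, -20.0, 1.0], "rotation": [-0.4, -0.3, 0.2]},
{"dp": [0.0, -20.0, 0.0], "rotation": [0.0, -0.0, 0.0]},
{"dp": [0.0, -20.0, 0.0], "rotation": [0.0, -0.0, 0.0]},
{"dp": [0.0, -4.4, 0.5], "rotation": [0.0, -0.0, 0.0]},
```

move_arm:
  deltas:
    - {"dp": [0, -8, 0], "rotation": [0, 0, 0]}
    - {"dp": [0, -12, 0], "rotation": [0, 0, 0]}
    - {"dp": [0, -20, 0], "rotation": [0, 0, 0]}
    - {"dp": [0, -20, 0], "rotation": [0, 0, 0]}
    - {"dp": [0, -10, 0], "rotation": [0, 0, 0]}

```text
t: 8.73
eef_pos: [0.5477, 0.275, 0.1576]
ee_rot: [-1.567, 0.001, 0.099]
force: [-0.3, 1.1, 0.6]
width: 0.0306
```

```bash
python3 look.py p3;  python3 plan.py 427 -114 60 11.7 15 38
```

```text
t 8.83 p [548.1 275.4 157.4] rpy [-89.7  -0.    5.7] q [ 0.78  0.29 -0.2  -0.   -1.08 -2.25] F [-0.9  0.2 -0.2] w 31.0
{"dp": [-14.0, 9.0, -34.0], "rotation": [-0.0, -6.0, 0.0]},
{"dp": [-18.0, 9.0, -32.0], "rotation": [-0.3, -0.0, 0.1]},
{"dp": [-18.0, 9.0, -32.0], "rotation": [0.0, -0.0, -0.0]},
{"dp": [-18.0, 9.0, -32.0], "rotation": [0.0, -0.0, -0.0]},
{"dp": [-18.0, 9.0, -32.0], "rotation": [0.0, -0.0, -0.0]},
{"dp": [-18.0, 9.0, -32.0], "rotation": [0.0, -0.0, -0.0]},
{"dp": [-18.0, 9.0, -32.0], "rotation": [0.0, -0.0, -0.0]},
{"dp": [-18.0, 8.0, -33.0], "rotation": [0.0, -0.0, -0.0]},
{"dp": [-18.0, 9.0, -33.0], "rotation": [0.0, -0.0, -0.0]},
{"dp": [-18.0, 9.0, -33.0], "rotation": [0.0, -0.0, -0.0]},
{"dp": [-17.0, 8.0, -33.0], "rotation": [0.0, -0.0, -0.0]},
{"dp": [-0.8, 0.4, -0.5], "rotation": [0.0, -0.0, -0.0]},
```

View pics/p3_scene.png

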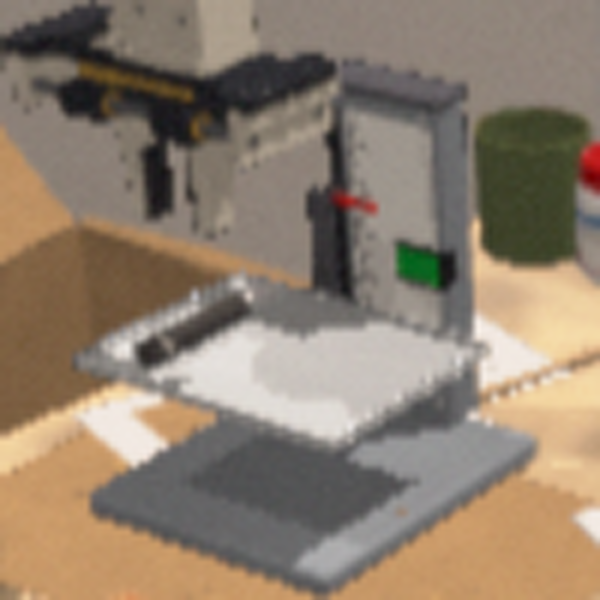

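move_arm:
  deltas:
    - {"dp": [-14, 0, -34], "rotation": [0, -6, 0]}
    - {"dp": [-18, 0, -34], "rotation": [0, 0, 0]}
    - {"dp": [-18, 0, -34], "rotation": [0, 0, 0]}
    - {"dp": [-18, 0, -34], "rotation": [0, 0, 0]}
    - {"dp": [-18, 0, -34], "rotation": [0, 0, 0]}
  jaw: 110

```text
t: 9.25
eef_pos: [0.4934, 0.0921, 0.1522]
ee_rot: [-1.566, 0.0, 0.215]
force: [1.0, 0.4, -0.4]
width: 0.0498
```

```bash
python3 plan.py 428 -114 60 11.7 15 38
```

```text
t 9.25 p [493.4  92.1 152.2] rpy [-89.7   0.   12.3] q [ 0.57  0.12 -0.43 -0.01 -1.02 -1.93] F [ 1.   0.4 -0.4] w 49.8
{"dp": [-17.0, 15.0, -30.0], "rotation": [-0.3, 0.6, -0.0]},
{"dp": [-17.0, 15.0, -30.0], "rotation": [0.0, 0.0, -0.0]},
{"dp": [-17.0, 15.0, -31.0], "rotation": [0.0, 0.0, -0.0]},
{"dp": [-17.0, 15.0, -30.0], "rotation": [0.0, 0.0, -0.0]},
{"dp": [-17.0, 15.0, -31.0], "rotation": [0.0, 0.0, -0.0]},
{"dp": [-18.0, 14.0, -30.0], "rotation": [0.0, 0.0, -0.0]},
{"dp": [-3.2, 3.2, -6.4], "rotation": [0.0, 0.0, -0.0]},
```

move_arm:
  deltas:
    - {"dp": [-17, 15, -30], "rotation": [0, 0, 0]}
    - {"dp": [-17, 15, -30], "rotation": [0, 0, 0]}
    - {"dp": [-17, 15, -30], "rotation": [0, 0, 0]}
    - {"dp": [-17, 15, -30], "rotation": [0, 0, 0]}
    - {"dp": [-17, 15, -29], "rotation": [0, 0, 0]}

```text
t: 9.67
eef_pos: [0.4381, -0.0784, 0.0747]
ee_rot: [-1.564, -0.006, 0.216]
force: [0.2, -1.0, -0.5]
width: 0.0497
```

move_arm:
  deltas:
    - {"dp": [-10, 6, -18], "rotation": [0, 0, 0]}
    - {"dp": [0, 0, 0], "rotation": [0, 0, 0]}
    - {"dp": [0, 0, 0], "rotation": [0, 0, 0]}

```text
t: 9.92
eef_pos: [0.4241, -0.1042, 0.0632]
ee_rot: [-1.563, 0.004, 0.209]
force: [-0.2, -0.3, 0.8]
width: 0.0499
```

```bash
python3 plan.py 428 -114 15 11.7 15 15
python3 - <<'E'
from station import arm
from h import *
f=arm.grab_frame('scene');pickle.dump(f,open('s3.pkl','wb'))
cv2.imwrite('pics/q1.png',cv2.resize(f['pixels'][195:265,260:340,::-1],None,fx=8,fy=8,interpolation=cv2.INTER_CUBIC))
E
```

```text
t 9.92 p [ 424.1 -104.2   63.2] rpy [-89.5   0.2  12. ] q [ 0.21  0.12 -0.67 -0.01 -0.78 -1.56] F [-0.2 -0.3  0.8] w 49.9
{"dp": [1.0, 15.0, -3.0], "rotation": [-0.5, 0.3, -0.2]},
{"dp": [0.0, 15.0, -3.0], "rotation": [0.0, -0.0, -0.0]},
{"dp": [1.0, 15.0, -4.0], "rotation": [0.0, -0.0, -0.0]},
{"dp": [-0.1, 3.2, -0.5], "rotation": [0.0, -0.0, -0.0]},
```

View pics/q1.png

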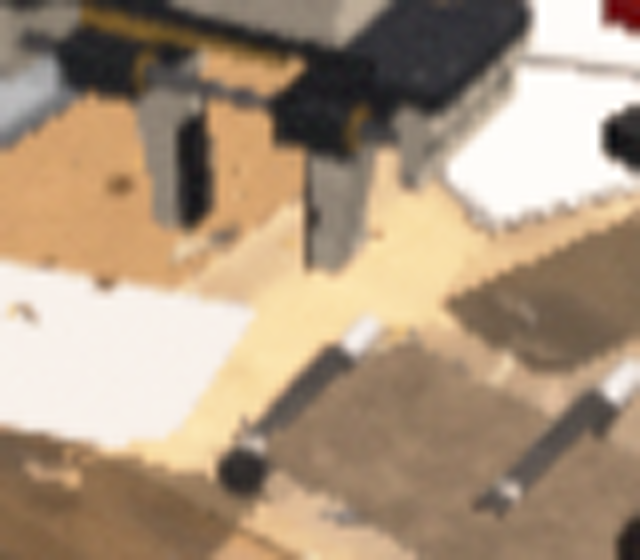

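move_arm:
  deltas:
    - {"dp": [2, 15, -6], "rotation": [-0.5, 0, 0]}
    - {"dp": [1, 20, -3], "rotation": [0, 0, 0]}
    - {"dp": [0, 18, 0], "rotation": [0, 0, 0]}
    - {"dp": [0, 10, 0], "rotation": [0, 0, 0]}
    - {"dp": [0, 0, 0], "rotation": [0, 0, 0]}

```text
t: 10.38
eef_pos: [0.4342, -0.1083, 0.0002]
ee_rot: [-1.572, -0.004, 0.214]
force: [0.3, 0.2, -0.1]
width: 0.0501
```

```bash
python3 plan.py 428 -114 -19 11.7 15 15
sed -i 's/205:255,260:320/195:265,260:340/; s/fx=12,fy=12/fx=8,fy=8/' fing.py; python3 fing.py pics/q2.png
```

```text
t 10.38 p [ 4.342e+02 -1.083e+02  2.000e-01] rpy [-90.1  -0.3  12.3] q [ 0.2   0.23 -0.74  0.   -0.6  -1.56] F [ 0.3  0.2 -0.1] w 50.1
{"dp": [-5.0, 14.0, -3.0], "rotation": [0.1, 0.6, 0.3]},
{"dp": [-2.4, 5.2, -1.2], "rotation": [-0.0, -0.0, -0.0]},
t 10.43 [ 0.4346 -0.1083  0.001 ] 0.049426227430270316 [0.6 0.7 0.1] [-90.1  -0.3  12.3]
R 181 zmin [0.012 0.012 0.012 0.013 0.013 0.013 0.013 0.013] J -0.06 -0.018
L 140 zmin [0.022 0.024 0.025 0.026 0.026 0.026 0.027 0.029] J 0.023 0.043
```

View pics/q2.png

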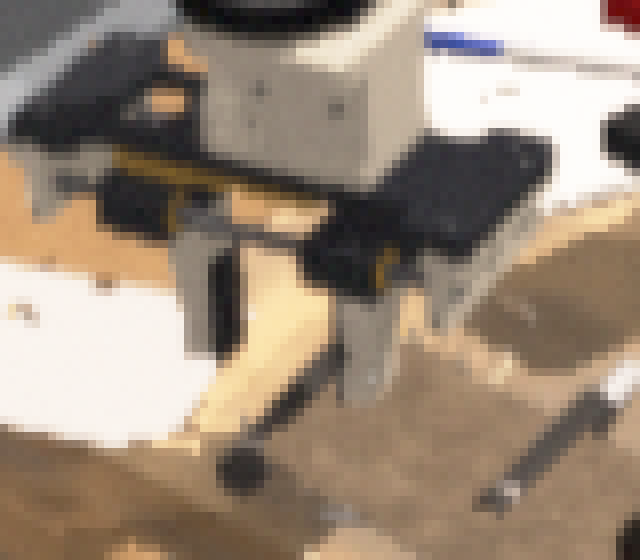

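move_arm:
  deltas:
    - {"dp": [-4, 4, -3], "rotation": [0, 0, 0]}
    - {"dp": [-3, 6, -2], "rotation": [0, 0, 0]}
    - {"dp": [0, 6, 0], "rotation": [0, 0, 0]}
    - {"dp": [0, 3, 0], "rotation": [0, 0, 0]}
    - {"dp": [0, 0, 0], "rotation": [0, 0, 0]}

```text
t: 10.85
eef_pos: [0.4315, -0.1134, -0.017]
ee_rot: [-1.573, -0.01, 0.218]
force: [0.7, -0.4, -0.5]
width: 0.0502
```

```bash
python3 plan.py 428 -113 -20 11.7 15 15
python3 fing.py pics/q3.png
```

```text
t 10.85 p [ 431.5 -113.4  -17. ] rpy [-90.1  -0.6  12.5] q [ 0.19  0.26 -0.76  0.   -0.54 -1.55] F [ 0.7 -0.4 -0.5] w 50.2
{"dp": [-3.3, 2.9, 1.1], "rotation": [0.1, 0.8, 0.6]},
t 10.9 [ 0.4316 -0.1134 -0.0168] 0.04969866984152803 [-0.6  0.2  0.5] [-90.1  -0.6  12.5]
R 148 zmin [0.01  0.011 0.011 0.012 0.012 0.012 0.013 0.013] J -0.059 -0.017
L 143 zmin [0.007 0.008 0.009 0.01  0.01  0.01  0.01  0.011] J 0.022 0.043
```

View pics/q3.png

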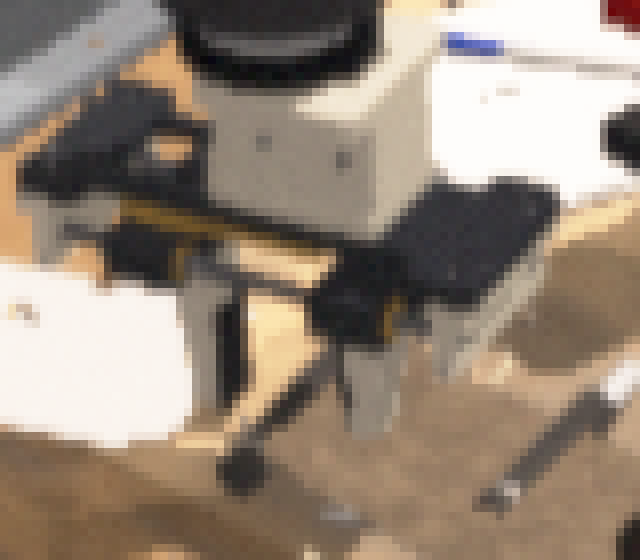

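move_arm:
  deltas:
    - {"dp": [-2, 3, 0], "rotation": [0, 1, 0]}
    - {"dp": [0, 0, 0], "rotation": [0, 0, 0]}
    - {"dp": [0, 0, 0], "rotation": [0, 0, 0]}
    - {"dp": [0, 0, 0], "rotation": [0, 0, 0]}
    - {"dp": [0, 0, 0], "rotation": [0, 0, 0]}
  jaw: 255

```text
t: 11.32
eef_pos: [0.43, -0.1139, -0.0195]
ee_rot: [-1.573, -0.012, 0.198]
force: [0.7, -0.3, 0.2]
width: 0.0221
```

move_arm:
  deltas:
    - {"dp": [0, 0, 0], "rotation": [0, 0, 0]}
    - {"dp": [0, 0, 0], "rotation": [0, 0, 0]}
    - {"dp": [0, 0, 0], "rotation": [0, 0, 0]}

```text
t: 11.57
eef_pos: [0.43, -0.1139, -0.0194]
ee_rot: [-1.573, -0.012, 0.198]
force: [-0.7, 0.4, -0.5]
width: 0.0183
```

```bash
python3 plan.py 430 -113 60 11.7 15 15
```

```text
t 11.57 p [ 430.  -113.9  -19.4] rpy [-90.1  -0.7  11.3] q [ 0.19  0.26 -0.77  0.   -0.53 -1.57] F [-0.7  0.4 -0.5] w 18.3
{"dp": [0.0, -15.0, 0.0], "rotation": [0.1, -0.4, 0.7]},
{"dp": [0.0, -15.0, 0.0], "rotation": [0.0, 0.0, -0.0]},
{"dp": [0.0, -15.0, 0.0], "rotation": [0.0, 0.0, -0.0]},
{"dp": [0.0, -15.0, 0.0], "rotation": [0.0, 0.0, -0.0]},
{"dp": [0.0, -15.0, 1.0], "rotation": [0.0, 0.0, -0.0]},
{"dp": [0.3, -4.4, -0.2], "rotation": [0.0, 0.0, -0.0]},
```

move_arm:
  deltas:
    - {"dp": [0, -10, 0], "rotation": [0, 0, 0.5]}
    - {"dp": [0, -20, 0], "rotation": [0, 0, 0]}
    - {"dp": [2, -28, 0], "rotation": [0, 0, 0]}
    - {"dp": [4, -34, 5], "rotation": [0, 0, 0]}
    - {"dp": [6, -34, 12], "rotation": [0, 0, 0]}

```text
t: 11.98
eef_pos: [0.4306, -0.0963, 0.1035]
ee_rot: [-1.571, 0.016, 0.194]
force: [1.5, 0.1, -0.8]
width: 0.0182
```

```bash
python3 plan.py 556 221 150 6 15 36
```

```text
t 11.98 p [430.6 -96.3 103.5] rpy [-90.    0.9  11.1] q [ 0.23  0.08 -0.61 -0.   -0.9  -1.61] F [ 1.5  0.1 -0.8] w 18.2
{"dp": [19.0, -5.0, 30.0], "rotation": [0.0, 5.0, -1.0]},
{"dp": [17.0, -5.0, 32.0], "rotation": [0.1, 0.1, 0.1]},
{"dp": [17.0, -5.0, 32.0], "rotation": [-0.0, 0.0, -0.0]},
{"dp": [16.0, -5.0, 32.0], "rotation": [-0.0, 0.0, -0.0]},
{"dp": [17.0, -5.0, 32.0], "rotation": [-0.0, 0.0, -0.0]},
{"dp": [17.0, -5.0, 32.0], "rotation": [-0.0, 0.0, -0.0]},
{"dp": [17.0, -5.0, 32.0], "rotation": [-0.0, 0.0, -0.0]},
{"dp": [16.0, -5.0, 32.0], "rotation": [-0.0, 0.0, -0.0]},
{"dp": [17.0, -5.0, 32.0], "rotation": [-0.0, 0.0, -0.0]},
{"dp": [8.0, -2.0, 15.0], "rotation": [-0.0, 0.0, -0.0]},
{"dp": [-0.2, 0.3, -0.3], "rotation": [-0.0, 0.0, -0.0]},
```

move_arm:
  deltas:
    - {"dp": [19, -8, 30], "rotation": [0, 5, 0]}
    - {"dp": [17, -8, 32], "rotation": [0, 0, 0]}
    - {"dp": [17, -8, 32], "rotation": [0, 0, 0]}
    - {"dp": [16, -8, 32], "rotation": [0, 0, 0]}
    - {"dp": [17, -8, 32], "rotation": [0, 0, 0]}

```text
t: 12.4
eef_pos: [0.4996, 0.0749, 0.1523]
ee_rot: [-1.57, 0.005, 0.096]
force: [0.7, -0.6, -0.9]
width: 0.0183
```

```bash
python3 plan.py 557 220 150 6 15 34
```

```text
t 12.4 p [499.6  74.9 152.3] rpy [-90.    0.3   5.5] q [ 0.54  0.12 -0.42 -0.   -1.03 -2.01] F [ 0.7 -0.6 -0.9] w 18.3
{"dp": [15.0, 0.0, 30.0], "rotation": [-0.0, -0.5, -0.3]},
{"dp": [16.0, 1.0, 30.0], "rotation": [-0.0, 0.0, 0.0]},
{"dp": [16.0, 1.0, 30.0], "rotation": [-0.0, 0.0, 0.0]},
{"dp": [16.0, 0.0, 30.0], "rotation": [-0.0, 0.0, 0.0]},
{"dp": [9.0, 0.0, 18.0], "rotation": [-0.0, 0.0, 0.0]},
{"dp": [0.1, 0.4, 0.5], "rotation": [-0.0, 0.0, 0.0]},
```

move_arm:
  deltas:
    - {"dp": [15, 0, 30], "rotation": [0, 0, 0]}
    - {"dp": [16, 0, 30], "rotation": [0, 0, 0]}
    - {"dp": [16, 0, 30], "rotation": [0, 0, 0]}
    - {"dp": [13, 0, 26], "rotation": [0, 0, 0]}
    - {"dp": [5, 2, 8], "rotation": [0, 0, 0]}

```text
t: 12.82
eef_pos: [0.5556, 0.2165, 0.1527]
ee_rot: [-1.568, 0.0, 0.1]
force: [0.8, -0.6, -1.0]
width: 0.0183
```

```bash
python3 plan.py 557 220 130 6 15 10
```

```text
t 12.82 p [555.6 216.5 152.7] rpy [-89.8   0.    5.7] q [ 0.7   0.27 -0.24 -0.   -1.06 -2.17] F [ 0.8 -0.6 -1. ] w 18.3
{"dp": [1.0, 10.0, 1.0], "rotation": [-0.2, -0.3, -0.0]},
{"dp": [1.0, 10.0, 2.0], "rotation": [0.0, 0.0, -0.0]},
{"dp": [-0.3, 2.7, 0.3], "rotation": [0.0, 0.0, -0.0]},
```

move_arm:
  deltas:
    - {"dp": [0, 10, 1], "rotation": [0, 0, 0]}
    - {"dp": [0, 14, 0], "rotation": [0, 0, 0]}
    - {"dp": [0, 14, 0], "rotation": [0, 0, 0]}
    - {"dp": [0, 10, 0], "rotation": [0, 0, 0]}
    - {"dp": [0, 6, 0], "rotation": [0, 0, 0]}

```text
t: 13.23
eef_pos: [0.5542, 0.2182, 0.0935]
ee_rot: [-1.568, 0.002, 0.102]
force: [-0.0, -0.0, -1.6]
width: 0.0185
```

```bash
python3 plan.py 557 220 69 6 15 6
```

```text
t 13.23 p [554.2 218.2  93.5] rpy [-89.9   0.1   5.8] q [ 0.7   0.32 -0.31 -0.   -0.94 -2.17] F [-0.  -0.  -1.6] w 18.5
{"dp": [1.0, 6.0, 0.0], "rotation": [-0.1, -0.2, -0.1]},
{"dp": [1.0, 6.0, 0.0], "rotation": [-0.1, 0.0, -0.0]},
{"dp": [0.0, 6.0, 1.0], "rotation": [0.0, 0.0, -0.0]},
{"dp": [0.9, 5.9, 0.4], "rotation": [0.0, 0.0, -0.0]},
{"dp": [0.1, 0.6, 0.1], "rotation": [0.0, 0.0, -0.0]},
```

move_arm:
  deltas:
    - {"dp": [2, 5, 2], "rotation": [0, 0, 0]}
    - {"dp": [1, 5, 0], "rotation": [0, 0, 0]}
    - {"dp": [0, 5, 0], "rotation": [0, 0, 0]}
    - {"dp": [0, 4, 0], "rotation": [0, 0, 0]}
    - {"dp": [0, 2, 0], "rotation": [0, 0, 0]}

```text
t: 13.65
eef_pos: [0.5565, 0.2185, 0.0701]
ee_rot: [-1.569, 0.003, 0.1]
force: [-0.9, -0.0, -0.7]
width: 0.0181
```

```bash
python3 plan.py 557 220 69 6 15 6;  python3 look.py p4
```

```text
t 13.65 p [556.5 218.5  70.1] rpy [-89.9   0.2   5.7] q [ 0.7   0.35 -0.33 -0.   -0.89 -2.17] F [-0.9 -0.  -0.7] w 18.1
{"dp": [0.7, 1.1, 1.4], "rotation": [-0.1, -0.3, -0.2]},
```

View pics/p4_scene.png

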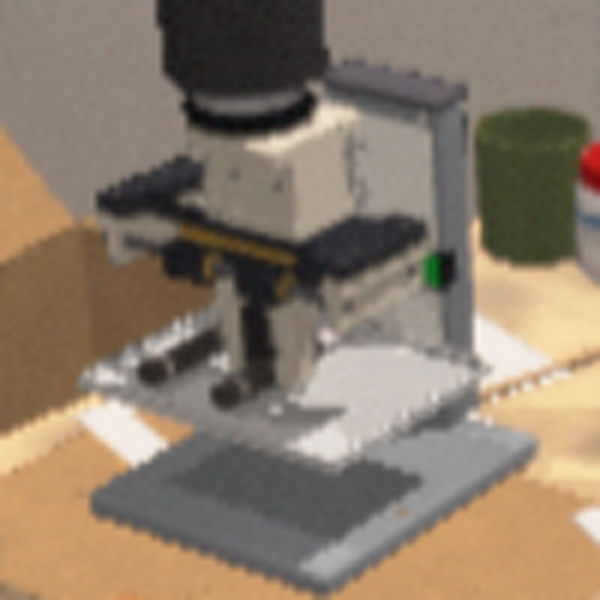

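Good contact, fingers clear of punch 1. Release.

move_arm:
  deltas:
    - {"dp": [0, 1, 0], "rotation": [0, 0, 0]}
    - {"dp": [0, 0, 0], "rotation": [0, 0, 0]}
    - {"dp": [0, 0, 0], "rotation": [0, 0, 0]}
    - {"dp": [0, 0, 0], "rotation": [0, 0, 0]}
    - {"dp": [0, 0, 0], "rotation": [0, 0, 0]}
  jaw: 165

```text
t: 14.17
eef_pos: [0.5577, 0.2191, 0.0711]
ee_rot: [-1.568, 0.0, 0.101]
force: [0.1, -0.3, -0.7]
width: 0.031
```

move_arm:
  deltas:
    - {"dp": [0, -8, 0], "rotation": [0, 0, 0]}
    - {"dp": [0, -14, 0], "rotation": [0, 0, 0]}
    - {"dp": [0, -22, 0], "rotation": [0, 0, 0]}
    - {"dp": [0, -28, 0], "rotation": [0, 0, 0]}
    - {"dp": [0, -10, 0], "rotation": [0, 0, 0]}

```text
t: 14.58
eef_pos: [0.5561, 0.2176, 0.1553]
ee_rot: [-1.571, 0.006, 0.101]
force: [0.6, 0.7, 1.1]
width: 0.0307
```

```bash
python3 look.py p5;  python3 plan.py 468 -208 150 7 15 38
python3 - <<'E'
from h import *
for n in('scene0','scene_p3','scene_p5'):
    s=pickle.load(open(n+'.pkl','rb'));W=cloud(s);P=s['pixels'].astype(int);R,G,B=P[...,0],P[...,1],P[...,2]
    reg=np.zeros(R.shape,bool);reg[130:175,255:290]=1
    for k,m in(('g',reg&(G>R+40)&(G>B+40)),('r',reg&(R>G+60)&(W[...,2]<.25))): 
        v,u=np.nonzero(m); print(n,k,m.sum(),'z',np.nanmedian(W[m],0).round(3),'row',v.mean().round(2),'col',u.mean().round(1))
E
```

```text
t 14.68 p [555.9 217.7 154.1] rpy [-90.    0.3   5.7] q [ 0.7   0.27 -0.23 -0.   -1.08 -2.17] F [-0.1  0.1  0.3] w 30.6
{"dp": [-11.0, 0.0, -36.0], "rotation": [-0.0, -1.3, -0.3]},
{"dp": [-12.0, 0.0, -36.0], "rotation": [-0.0, 0.0, -0.0]},
{"dp": [-12.0, 0.0, -36.0], "rotation": [-0.0, 0.0, -0.0]},
{"dp": [-12.0, 0.0, -36.0], "rotation": [-0.0, 0.0, -0.0]},
{"dp": [-12.0, 1.0, -36.0], "rotation": [-0.0, 0.0, -0.0]},
{"dp": [-12.0, 0.0, -36.0], "rotation": [-0.0, 0.0, -0.0]},
{"dp": [-12.0, 1.0, -36.0], "rotation": [-0.0, 0.0, -0.0]},
{"dp": [-12.0, 0.0, -36.0], "rotation": [-0.0, 0.0, -0.0]},
{"dp": [-13.0, 1.0, -36.0], "rotation": [-0.0, 0.0, -0.0]},
{"dp": [-13.0, 0.0, -36.0], "rotation": [-0.0, 0.0, -0.0]},
{"dp": [-12.0, 1.0, -36.0], "rotation": [-0.0, 0.0, -0.0]},
{"dp": [-6.0, 0.0, -16.0], "rotation": [-0.0, 0.0, -0.0]},
{"dp": [0.3, 0.0, 0.1], "rotation": [-0.0, 0.0, -0.0]},
scene0 g 32 z [0.665 0.2   0.134] row 158.84 col 274.2
scene0 r 12 z [0.653 0.242 0.186] row 144.25 col 262.6
scene_p3 g 32 z [0.666 0.199 0.133] row 158.84 col 274.2
scene_p3 r 10 z [0.654 0.241 0.17 ] row 148.2 col 263.3
scene_p5 g 32 z [0.665 0.199 0.134] row 158.84 col 274.2
scene_p5 r 10 z [0.653 0.242 0.153] row 152.5 col 263.4
```

View pics/p5_scene.png

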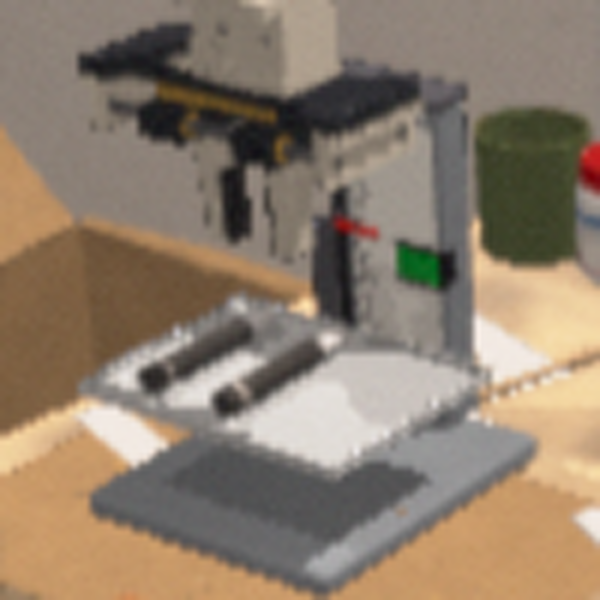

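move_arm:
  deltas:
    - {"dp": [-11, 0, -36], "rotation": [0, -1, 0]}
    - {"dp": [-12, 0, -36], "rotation": [0, 0, 0]}
    - {"dp": [-12, 0, -36], "rotation": [0, 0, 0]}
    - {"dp": [-12, 0, -36], "rotation": [0, 0, 0]}
    - {"dp": [-12, 0, -36], "rotation": [0, 0, 0]}
  jaw: 130

```text
t: 15.1
eef_pos: [0.5169, 0.0322, 0.1517]
ee_rot: [-1.569, 0.006, 0.127]
force: [0.4, -0.9, 0.9]
width: 0.0426
```

```bash
python3 plan.py 468 -207 60 7 15 38
python3 - <<'E'
from h import *
t=pickle.load(open('top0.pkl','rb'));print(ray(t,365,214.4,.019))
t=pickle.load(open('scene0.pkl','rb'));print(ray(t,550/4.7+230-.4,298/4.7+200-.4,.019))
E
```

```text
t 15.1 p [516.9  32.2 151.7] rpy [-89.9   0.4   7.3] q [ 0.44  0.15 -0.4  -0.   -1.03 -1.88] F [ 0.4 -0.9  0.9] w 42.6
{"dp": [-11.0, 13.0, -34.0], "rotation": [-0.1, 0.3, -0.4]},
{"dp": [-11.0, 13.0, -34.0], "rotation": [0.0, -0.0, 0.0]},
{"dp": [-11.0, 14.0, -34.0], "rotation": [0.0, -0.0, 0.0]},
{"dp": [-12.0, 13.0, -34.0], "rotation": [0.0, -0.0, 0.0]},
{"dp": [-12.0, 14.0, -34.0], "rotation": [0.0, -0.0, 0.0]},
{"dp": [-11.0, 14.0, -34.0], "rotation": [0.0, -0.0, 0.0]},
{"dp": [-10.0, 11.0, -27.0], "rotation": [0.0, -0.0, 0.0]},
{"dp": [0.2, -0.3, -0.5], "rotation": [0.0, -0.0, 0.0]},
[ 0.44771669 -0.29273348  0.019     ]
[ 0.44868367 -0.29106001  0.019     ]
```

move_arm:
  deltas:
    - {"dp": [-11, 10, -34], "rotation": [0, 0, 0]}
    - {"dp": [-12, 12, -34], "rotation": [0, 0, 0]}
    - {"dp": [-12, 12, -34], "rotation": [0, 0, 0]}
    - {"dp": [-12, 12, -34], "rotation": [0, 0, 0]}
    - {"dp": [-12, 12, -34], "rotation": [0, 0, 0]}

```text
t: 15.52
eef_pos: [0.4761, -0.1514, 0.0927]
ee_rot: [-1.568, 0.002, 0.129]
force: [1.0, -0.9, 0.4]
width: 0.0427
```

move_arm:
  deltas:
    - {"dp": [-9, 10, -32], "rotation": [0, 0, 0]}
    - {"dp": [-2, 8, -14], "rotation": [0, 0, 0]}
    - {"dp": [0, 0, 0], "rotation": [0, 0, 0]}
    - {"dp": [0, 0, 0], "rotation": [0, 0, 0]}

```text
t: 15.85
eef_pos: [0.4635, -0.2059, 0.0689]
ee_rot: [-1.566, 0.01, 0.121]
force: [-0.4, 0.5, -0.1]
width: 0.0428
```

```bash
python3 plan.py 468 -207 5 7 15 18
python3 - <<'E'
from station import arm
from h import *
f=arm.grab_frame('scene')
cv2.imwrite('pics/r1.png',cv2.resize(f['pixels'][195:275,285:375,::-1],None,fx=8,fy=7,interpolation=cv2.INTER_CUBIC))
E
```

```text
t 15.85 p [ 463.5 -205.9   68.9] rpy [-89.7   0.6   6.9] q [-0.03  0.22 -0.52 -0.   -0.84 -1.41] F [-0.4  0.5 -0.1] w 42.8
{"dp": [1.0, 18.0, -1.0], "rotation": [-0.3, -0.1, -0.6]},
{"dp": [1.0, 18.0, -0.0], "rotation": [0.0, 0.0, 0.0]},
{"dp": [2.0, 18.0, -0.0], "rotation": [0.0, 0.0, 0.0]},
{"dp": [1.0, 10.0, -1.0], "rotation": [0.0, 0.0, 0.0]},
{"dp": [-0.5, -0.1, 0.2], "rotation": [0.0, 0.0, 0.0]},
```

View pics/r1.png

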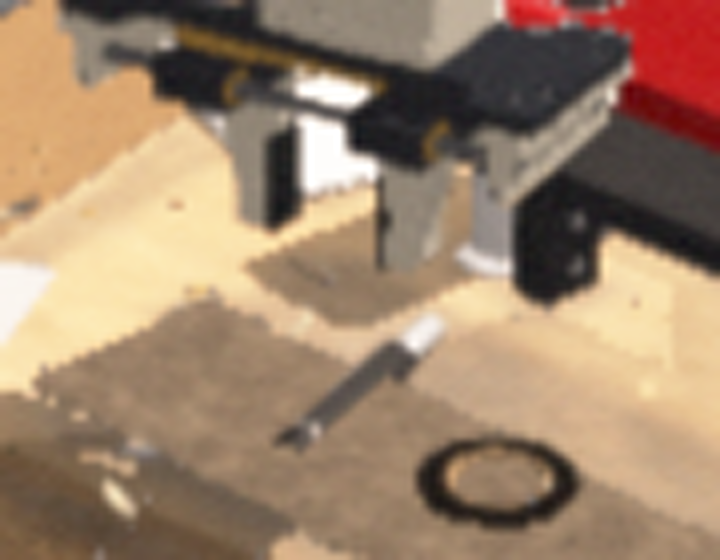

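move_arm:
  deltas:
    - {"dp": [2, 16, 0], "rotation": [0, 0, -0.6]}
    - {"dp": [0, 20, 0], "rotation": [0, 0, 0]}
    - {"dp": [0, 18, 0], "rotation": [0, 0, 0]}
    - {"dp": [0, 10, 0], "rotation": [0, 0, 0]}
    - {"dp": [0, 2, 0], "rotation": [0, 0, 0]}

```text
t: 16.32
eef_pos: [0.4696, -0.2007, 0.0038]
ee_rot: [-1.567, -0.008, 0.127]
force: [-0.7, -0.1, 0.3]
width: 0.0429
```

```bash
python3 plan.py 467 -207 -19 7 15 10
python3 - <<'E'
from station import arm
from h import *
f=arm.grab_frame('scene')
cv2.imwrite('pics/r2.png',cv2.resize(f['pixels'][205:275,295:375,::-1],None,fx=8,fy=8,interpolation=cv2.INTER_CUBIC))
E
```

```text
t 16.32 p [ 469.6 -200.7    3.8] rpy [-89.8  -0.4   7.3] q [-0.02  0.31 -0.59 -0.01 -0.66 -1.41] F [-0.7 -0.1  0.3] w 42.9
{"dp": [-1.0, 10.0, -3.0], "rotation": [-0.2, 0.3, 0.4]},
{"dp": [-2.0, 10.0, -2.0], "rotation": [-0.0, -0.0, 0.0]},
{"dp": [-0.5, 2.8, -1.0], "rotation": [-0.0, -0.0, 0.0]},
```

View pics/r2.png

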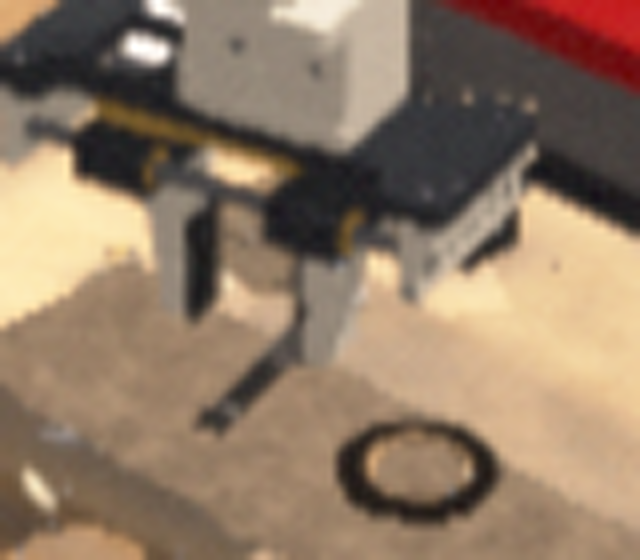

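move_arm:
  deltas:
    - {"dp": [-3, 1, -6], "rotation": [0, 0, 0]}
    - {"dp": [0, 7, 0], "rotation": [0, 0, 0]}
    - {"dp": [0, 8, 0], "rotation": [0, 0, 0]}
    - {"dp": [0, 4, 0], "rotation": [0, 0, 0]}
    - {"dp": [0, 0, 0], "rotation": [0, 0, 0]}

```text
t: 16.78
eef_pos: [0.4705, -0.206, -0.0146]
ee_rot: [-1.568, -0.013, 0.13]
force: [-0.1, -0.5, -0.4]
width: 0.043
```

```bash
python3 plan.py 467 -207 -19 7 15 10
python3 - <<'E'
from station import arm
from h import *
f=arm.grab_frame('scene')
cv2.imwrite('pics/r3.png',cv2.resize(f['pixels'][205:275,295:375,::-1],None,fx=8,fy=8,interpolation=cv2.INTER_CUBIC))
E
```

```text
t 16.78 p [ 470.5 -206.   -14.6] rpy [-89.9  -0.8   7.5] q [-0.03  0.35 -0.6  -0.01 -0.61 -1.4 ] F [-0.1 -0.5 -0.4] w 43.0
{"dp": [-3.7, 4.4, -0.5], "rotation": [-0.1, 0.5, 0.8]},
```

View pics/r3.png

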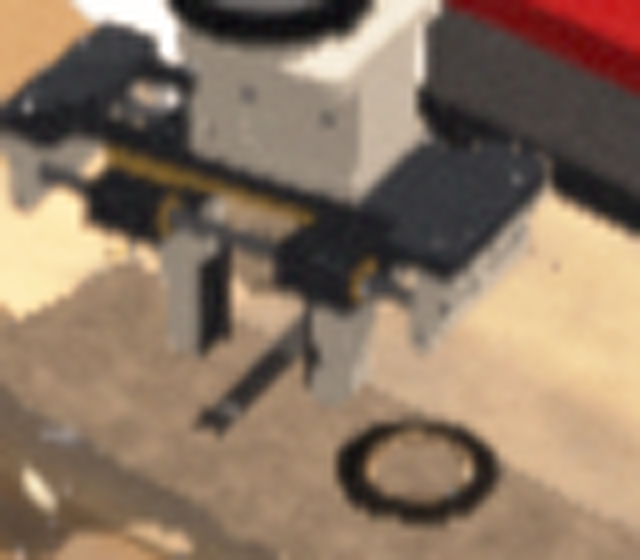

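move_arm:
  deltas:
    - {"dp": [-4, 4, 0], "rotation": [0, 0, 0.8]}
    - {"dp": [0, 2, 0], "rotation": [0, 0, 0]}
    - {"dp": [0, 0, 0], "rotation": [0, 0, 0]}
    - {"dp": [0, 0, 0], "rotation": [0, 0, 0]}
    - {"dp": [0, 0, 0], "rotation": [0, 0, 0]}
  jaw: 255

```text
t: 17.25
eef_pos: [0.4665, -0.2069, -0.0206]
ee_rot: [-1.569, 0.002, 0.13]
force: [0.9, 0.4, 0.7]
width: 0.018
```

move_arm:
  deltas:
    - {"dp": [0, 0, 0], "rotation": [0, 0, 0]}
    - {"dp": [0, 0, 0], "rotation": [0, 0, 0]}
    - {"dp": [0, 0, 0], "rotation": [0, 0, 0]}

```text
t: 17.5
eef_pos: [0.4664, -0.2068, -0.0206]
ee_rot: [-1.569, 0.002, 0.13]
force: [0.3, 0.4, -1.0]
width: 0.0184
```

```bash
python3 plan.py 467 -207 60 7 1 15
```

```text
t 17.5 p [ 466.4 -206.8  -20.6] rpy [-89.9   0.1   7.4] q [-0.03  0.36 -0.61 -0.   -0.61 -1.4 ] F [ 0.3  0.4 -1. ] w 18.4
{"dp": [0.0, -15.0, -0.0], "rotation": [-0.1, 0.4, -0.1]},
```

move_arm:
  deltas:
    - {"dp": [0, -10, 0], "rotation": [0, 0, 0]}
    - {"dp": [0, -20, 0], "rotation": [0, 0, 0]}
    - {"dp": [0, -28, 0], "rotation": [0, 0, 0]}
    - {"dp": [2, -34, 6], "rotation": [0, 0, 0]}
    - {"dp": [4, -34, 14], "rotation": [0, 0, 0]}

```text
t: 17.92
eef_pos: [0.4634, -0.1868, 0.1047]
ee_rot: [-1.565, 0.019, 0.127]
force: [1.4, 0.6, -1.5]
width: 0.0183
```

```bash
python3 plan.py 563 162 150 6 15 36
```

```text
t 17.92 p [ 463.4 -186.8  104.7] rpy [-89.7   1.1   7.3] q [ 0.01  0.17 -0.49 -0.   -0.93 -1.45] F [ 1.4  0.6 -1.5] w 18.3
{"dp": [14.0, -5.0, 33.0], "rotation": [-0.3, 1.3, -1.1]},
{"dp": [13.0, -4.0, 33.0], "rotation": [-0.0, -0.0, 0.0]},
{"dp": [13.0, -4.0, 33.0], "rotation": [-0.0, -0.0, 0.0]},
{"dp": [13.0, -4.0, 33.0], "rotation": [-0.0, -0.0, 0.0]},
{"dp": [13.0, -5.0, 33.0], "rotation": [-0.0, -0.0, 0.0]},
{"dp": [14.0, -4.0, 33.0], "rotation": [-0.0, -0.0, 0.0]},
{"dp": [13.0, -5.0, 33.0], "rotation": [-0.0, -0.0, 0.0]},
{"dp": [13.0, -4.0, 33.0], "rotation": [-0.0, -0.0, 0.0]},
{"dp": [14.0, -5.0, 33.0], "rotation": [-0.0, -0.0, 0.0]},
{"dp": [13.0, -4.0, 33.0], "rotation": [-0.0, -0.0, 0.0]},
{"dp": [3.0, -1.1, 6.3], "rotation": [-0.0, -0.0, 0.0]},
```

move_arm:
  deltas:
    - {"dp": [14, -8, 33], "rotation": [0, 1, -1]}
    - {"dp": [13, -7, 33], "rotation": [0, 0, 0]}
    - {"dp": [13, -7, 33], "rotation": [0, 0, 0]}
    - {"dp": [13, -7, 33], "rotation": [0, 0, 0]}
    - {"dp": [13, -7, 33], "rotation": [0, 0, 0]}

```text
t: 18.33
eef_pos: [0.5136, -0.013, 0.1563]
ee_rot: [-1.565, -0.015, 0.101]
force: [2.0, -0.2, -1.2]
width: 0.0183
```

```bash
python3 plan.py 563 162 150 6 15 36
```

```text
t 18.33 p [513.6 -13.  156.3] rpy [-89.7  -0.9   5.8] q [ 0.36  0.12 -0.42 -0.   -1.02 -1.82] F [ 2.  -0.2 -1.2] w 18.3
{"dp": [13.0, 2.0, 33.0], "rotation": [-0.3, -0.2, 0.9]},
{"dp": [13.0, 1.0, 33.0], "rotation": [-0.0, 0.0, -0.0]},
{"dp": [13.0, 1.0, 33.0], "rotation": [-0.0, 0.0, -0.0]},
{"dp": [14.0, 1.0, 33.0], "rotation": [-0.0, 0.0, -0.0]},
{"dp": [13.0, 1.0, 34.0], "rotation": [-0.0, 0.0, -0.0]},
{"dp": [1.3, 0.6, 2.9], "rotation": [-0.0, 0.0, -0.0]},
```

move_arm:
  deltas:
    - {"dp": [13, 0, 33], "rotation": [0, 0, 0.7]}
    - {"dp": [13, 0, 33], "rotation": [0, 0, 0]}
    - {"dp": [13, 0, 33], "rotation": [0, 0, 0]}
    - {"dp": [12, 0, 30], "rotation": [0, 0, 0]}
    - {"dp": [8, 0, 18], "rotation": [0, 0, 0]}

```text
t: 18.75
eef_pos: [0.5586, 0.1499, 0.1663]
ee_rot: [-1.562, -0.011, 0.104]
force: [0.4, -0.6, -1.2]
width: 0.0182
```

```bash
python3 plan.py 563 162 100 6 15 12
```

```text
t 18.75 p [558.6 149.9 166.3] rpy [-89.5  -0.7   6. ] q [ 0.6   0.22 -0.27 -0.   -1.07 -2.06] F [ 0.4 -0.6 -1.2] w 18.2
{"dp": [1.0, 12.0, 2.0], "rotation": [-0.5, -0.0, 0.7]},
{"dp": [1.0, 12.0, 2.0], "rotation": [0.0, -0.0, -0.0]},
{"dp": [1.0, 12.0, 2.0], "rotation": [0.0, -0.0, -0.0]},
{"dp": [1.0, 12.0, 2.0], "rotation": [0.0, -0.0, -0.0]},
{"dp": [1.0, 12.0, 2.0], "rotation": [0.0, -0.0, -0.0]},
{"dp": [0.6, 6.3, 1.5], "rotation": [0.0, -0.0, -0.0]},
```

move_arm:
  deltas:
    - {"dp": [2, 8, 4], "rotation": [-0.4, 0, 0.7]}
    - {"dp": [1, 14, 1], "rotation": [0, 0, 0]}
    - {"dp": [1, 16, 1], "rotation": [0, 0, 0]}
    - {"dp": [0, 16, 0], "rotation": [0, 0, 0]}
    - {"dp": [0, 12, 0], "rotation": [0, 0, 0]}

```text
t: 19.17
eef_pos: [0.5639, 0.1619, 0.1031]
ee_rot: [-1.568, -0.004, 0.11]
force: [-0.5, -0.3, -1.4]
width: 0.0184
```

```bash
python3 plan.py 563 162 52 6 15 7; python3 look.py p6
```

```text
t 19.17 p [563.9 161.9 103.1] rpy [-89.8  -0.2   6.3] q [ 0.61  0.3  -0.32 -0.   -0.95 -2.07] F [-0.5 -0.3 -1.4] w 18.4
{"dp": [-0.0, 7.0, 0.0], "rotation": [-0.2, 0.3, 0.2]},
{"dp": [-0.0, 7.0, 0.0], "rotation": [0.0, 0.0, 0.0]},
{"dp": [-0.0, 7.0, 0.0], "rotation": [0.0, 0.0, 0.0]},
{"dp": [-0.0, 7.0, 0.0], "rotation": [0.0, 0.0, 0.0]},
{"dp": [-0.0, 7.0, 0.0], "rotation": [0.0, 0.0, 0.0]},
{"dp": [-0.0, 7.0, 0.0], "rotation": [0.0, 0.0, 0.0]},
{"dp": [-1.0, 7.0, 0.0], "rotation": [0.0, 0.0, 0.0]},
{"dp": [0.1, 2.1, 0.2], "rotation": [0.0, 0.0, 0.0]},
```

View pics/p6_scene.png

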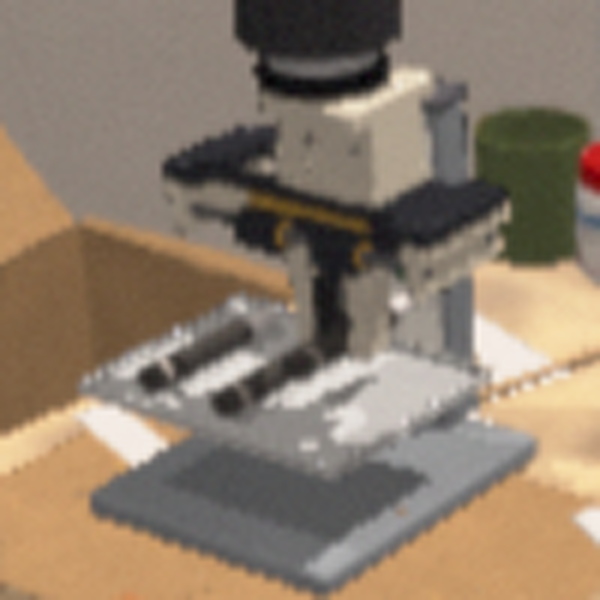

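move_arm:
  deltas:
    - {"dp": [0, 8, 0], "rotation": [0, 0, 0]}
    - {"dp": [0, 8, 0], "rotation": [0, 0, 0]}
    - {"dp": [0, 7, 0], "rotation": [0, 0, 0]}
    - {"dp": [0, 5, 0], "rotation": [0, 0, 0]}
    - {"dp": [0, 5, 0], "rotation": [0, 0, 0]}

```text
t: 19.68
eef_pos: [0.5644, 0.1603, 0.0701]
ee_rot: [-1.568, -0.005, 0.109]
force: [0.1, 0.6, -1.5]
width: 0.0182
```

move_arm:
  deltas:
    - {"dp": [0, 5, 0], "rotation": [0, 0, 0]}
    - {"dp": [0, 4, 0], "rotation": [0, 0, 0]}
    - {"dp": [0, 2, 0], "rotation": [0, 0, 0]}
    - {"dp": [0, 0, 0], "rotation": [0, 0, 0]}

```text
t: 20.02
eef_pos: [0.5643, 0.1602, 0.0572]
ee_rot: [-1.568, -0.004, 0.109]
force: [-0.4, 0.3, 0.0]
width: 0.0181
```

```bash
python3 plan.py 563 162 52 6 15 7; python3 look.py p7
```

```text
t 20.02 p [564.3 160.2  57.2] rpy [-89.8  -0.2   6.2] q [ 0.61  0.35 -0.37 -0.   -0.85 -2.07] F [-0.4  0.3  0. ] w 18.1
{"dp": [-1.1, 5.2, 1.9], "rotation": [-0.2, 0.2, 0.2]},
```

View pics/p7_scene.png

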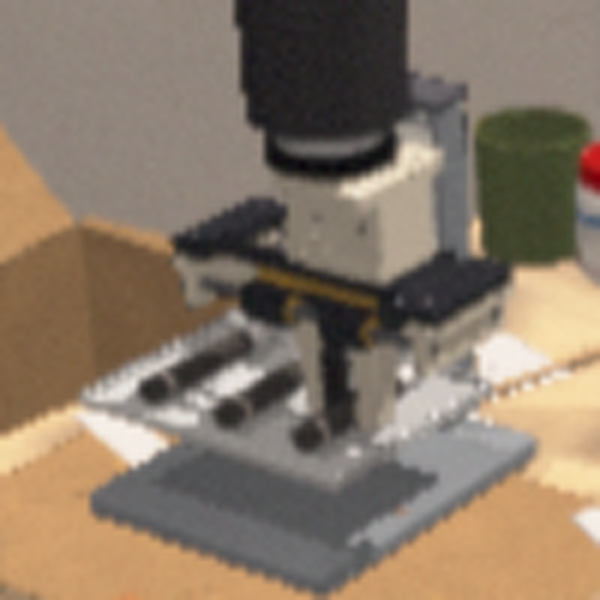

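Third punch is on the pan and pressing it; lower 4 mm more, release, lift.

move_arm:
  deltas:
    - {"dp": [0, 4, 0], "rotation": [0, 0, 0]}
    - {"dp": [0, 2, 0], "rotation": [0, 0, 0]}
    - {"dp": [0, 0, 0], "rotation": [0, 0, 0]}

```text
t: 20.37
eef_pos: [0.5649, 0.1605, 0.0521]
ee_rot: [-1.567, -0.006, 0.109]
force: [-0.6, 0.8, 0.0]
width: 0.018
```

move_arm:
  deltas:
    - {"dp": [0, 0, 0], "rotation": [0, 0, 0]}
    - {"dp": [0, 0, 0], "rotation": [0, 0, 0]}
    - {"dp": [0, 0, 0], "rotation": [0, 0, 0]}
    - {"dp": [0, 0, 0], "rotation": [0, 0, 0]}
    - {"dp": [0, 0, 0], "rotation": [0, 0, 0]}
  jaw: 167

```text
t: 20.78
eef_pos: [0.5657, 0.161, 0.0528]
ee_rot: [-1.567, -0.007, 0.11]
force: [0.2, -1.1, -0.7]
width: 0.0301
```

move_arm:
  deltas:
    - {"dp": [0, -8, 0], "rotation": [0, 0, 0]}
    - {"dp": [0, -14, 0], "rotation": [0, 0, 0]}
    - {"dp": [0, -22, 0], "rotation": [0, 0, 0]}
    - {"dp": [0, -28, 0], "rotation": [0, 0, 0]}
    - {"dp": [0, -28, 0], "rotation": [0, 0, 0]}

```text
t: 21.2
eef_pos: [0.5612, 0.1583, 0.1516]
ee_rot: [-1.572, 0.004, 0.109]
force: [0.5, 0.3, -0.1]
width: 0.03
```

move_arm:
  deltas:
    - {"dp": [-15, -10, -20], "rotation": [0, 0, 0]}
    - {"dp": [-20, 0, -30], "rotation": [0, 0, 0]}
    - {"dp": [-20, 0, -30], "rotation": [0, 0, 0]}
    - {"dp": [-15, 0, -20], "rotation": [0, 0, 0]}
    - {"dp": [0, 0, 0], "rotation": [0, 0, 0]}

```text
t: 21.62
eef_pos: [0.5052, 0.0507, 0.1732]
ee_rot: [-1.568, -0.011, 0.113]
force: [-0.8, -0.2, -0.5]
width: 0.0304
```

move_arm:
  deltas:
    - {"dp": [0, 0, 0], "rotation": [0, 0, 0]}
    - {"dp": [0, 0, 0], "rotation": [0, 0, 0]}
    - {"dp": [0, 0, 0], "rotation": [0, 0, 0]}
    - {"dp": [0, 0, 0], "rotation": [0, 0, 0]}
    - {"dp": [0, 0, 0], "rotation": [0, 0, 0]}

```text
t: 22.03
eef_pos: [0.5062, 0.051, 0.176]
ee_rot: [-1.566, -0.015, 0.113]
force: [0.2, -0.3, 0.1]
width: 0.0303
```

```bash
python3 look.py p8
python3 - <<'E'
from h import *
for n in('scene_p5','scene_p8'):
    s=pickle.load(open(n+'.pkl','rb'));W=cloud(s);P=s['pixels'].astype(int);R,G,B=P[...,0],P[...,1],P[...,2]
    reg=np.zeros(R.shape,bool);reg[130:175,255:290]=1
    for k,m in(('g',reg&(G>R+40)&(G>B+40)),('r',reg&(R>G+60)&(W[...,2]<.25))): 
        v,u=np.nonzero(m); print(n,k,m.sum(),'z',np.nanmedian(W[m],0).round(3),'row',v.mean().round(2))
E
python3 -c "
from h import *
f=pickle.load(open('scene_p8.pkl','rb'));cv2.imwrite('pics/p8_tab.png',cv2.resize(f['pixels'][190:300,180:400,::-1],None,fx=3.6,fy=3.6,interpolation=cv2.INTER_CUBIC))"
```

```text
scene_p5 g 32 z [0.665 0.199 0.134] row 158.84
scene_p5 r 10 z [0.653 0.242 0.153] row 152.5
scene_p8 g 8 z [0.662 0.211 0.135] row 158.0
scene_p8 r 0 z [nan nan nan] row nan
  return np.nanmean(a, axis, out=out, keepdims=keepdims)
<stdin>:6: RuntimeWarning: Mean of empty slice.
  ret = ret.dtype.type(ret / rcount)
```

View pics/p8_scene.png

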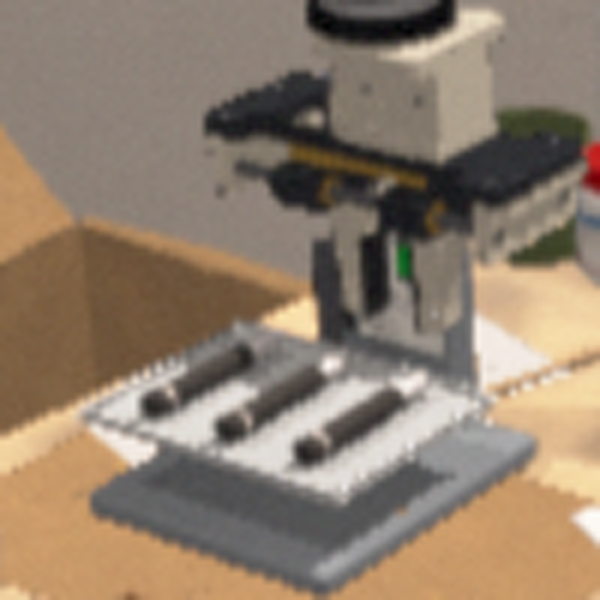

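View pics/p8_tab.png

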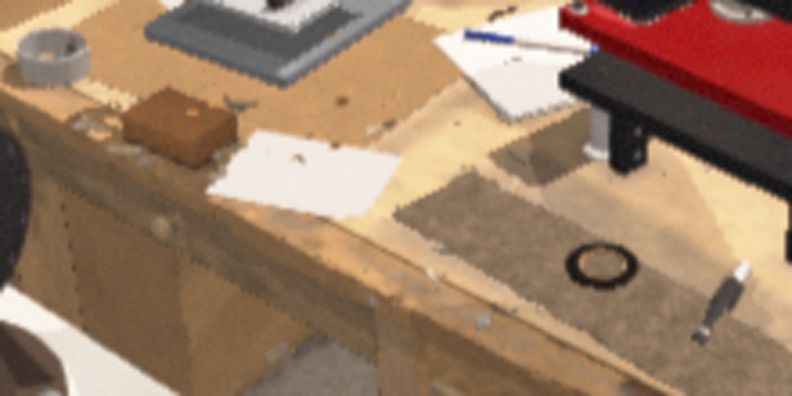

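move_arm:
  deltas:
    - {"dp": [0, 0, -30], "rotation": [0, 0, 0]}
    - {"dp": [0, 0, -38], "rotation": [0, 0, 0]}
    - {"dp": [0, 0, -38], "rotation": [0, 0, 0]}
    - {"dp": [0, 0, -30], "rotation": [0, 0, 0]}
    - {"dp": [0, 0, 0], "rotation": [0, 0, 0]}

```text
t: 22.55
eef_pos: [0.5238, -0.0853, 0.174]
ee_rot: [-1.567, -0.013, 0.123]
force: [-0.6, 0.1, 0.9]
width: 0.0305
```

```bash
python3 look.py p9
python3 - <<'E'
from h import *
for n in('scene_p5','scene_p9'):
    s=pickle.load(open(n+'.pkl','rb'));W=cloud(s);P=s['pixels'].astype(int);R,G,B=P[...,0],P[...,1],P[...,2]
    reg=np.zeros(R.shape,bool);reg[130:175,255:283]=1
    for k,m in(('g',reg&(G>R+40)&(G>B+40)),('r',reg&(R>G+60)&(W[...,2]<.25))): 
        v,u=np.nonzero(m); print(n,k,m.sum(),'z',np.nanmedian(W[m],0).round(3),'row',v.mean().round(2))
E
```

```text
scene_p5 g 32 z [0.665 0.199 0.134] row 158.84
scene_p5 r 10 z [0.653 0.242 0.153] row 152.5
scene_p9 g 32 z [0.665 0.198 0.134] row 158.84
scene_p9 r 10 z [0.653 0.24  0.135] row 156.9
```

View pics/p9_scene.png

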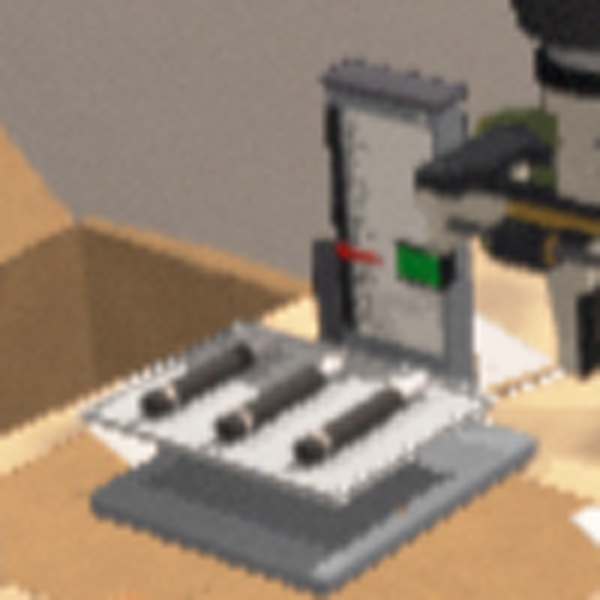

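The picture shows three punches flat on the pan. The red pointer (about 360,253) is level with the green band (about 420,263), at z 0.135 m against 0.134 m for the band. Handing in.

```bash
python3 -c "
from station import arm
print(arm.get_state()['t']); print(arm.job_done())"
```

```text
22.65
the job is handed in; nothing more can be done
None
```

I laid three punches on the scale pan one at a time, letting the pan settle with the hand off after each. I then stopped and handed the job in at 22.65 s.

**Last checks:**
- **Pointer:** by depth readings it went from 0.186 m empty to 0.170, 0.153 and then 0.135 m. The band centre is at 0.134 m, so the pointer is about 1 mm off it.
- **Pan:** the final picture shows all three punches lying flat inside the pan, with the gripper clear of it.
- **Everything else:** in the pictures, the fourth punch, the tape roll and the cork block look unmoved. I did not check the heel die with its own measurement, but the arm never went near it.

**What disagreed:** the fingertips stood about 25 mm above the tool height the robot reported. Because of this my first grasp closed above the first punch without touching it. I measured the offset in the depth image, corrected for it, and all three grasps then held. The brown strip under the other punches read about 15 mm high in depth, but the fingers went through it with no contact force.

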